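# Size out the dummy nest eggs

### The arm

A 6-joint arm with a two-finger parallel gripper is mounted at the origin on the work surface. World frame = base frame: x ahead of the robot, y to its left, z up, the work surface at z = 0. Lengths are in m, angles in rad, forces in N, time in s.
With the tool pointing down it reaches from about 0.325 to 0.85 m from the base axis. Payload 4.4 kg.
Tool frame: the origin (TCP) lies between the finger pads; the fingertips stand 14 mm ahead of it and the grasp point (between the pads) lies 5 mm behind it; z points along the fingers, y is the direction in which the jaws open and shut (so a half turn about z gives the same grasp; the last joint's range is limited). The gripper opens to 94 mm and grips with 3 to 60 N. Pads are 16 mm wide; open, the fingers measure 119 mm over their backs; the gripper's body (75 mm by 177 mm) begins 78 mm behind the grasp point.
Start: joints at [-1.264, 0.207, 1.542, -0, 1.393, -0.15], TCP at [0.254, -0.516, 0.219] pointing down, gripper open.
Joint ranges: [-2.73, 2.73], [-0.86, 2.22], [0.23, 2.46], [-1.11, 4.25], [0.08, 2.63], [-2.82, 2.82]. Speed limits (rad/s): [2.79, 2.79, 3.14, 3.14, 3.14, 3.14].

### API

Orientations are given as a unit quaternion [w, x, y, z].
In Python, from workcell import bot, get_image, camera_model gives the robot as it stands. The module is installed in compiled form; this text tells all that it offers.
- The arm moves only by the tool carry_out, never from a script. Its argument "increments" is a list of rows, each a list of 4 numbers: the shift along the world's x, y, z in mm, then the turn about the world's z in degrees. In form: [[dx, dy, dz, spin], ...]. A call has 1 to 8 rows; each row shifts and turns the pose as measured when the row begins; what a row does not reach is not made up. A row lasts 1/10 s, in which the tool goes at most 50 mm and 8.59 degrees, less where a joint would pass 70% of its speed; a pose out of reach is approached as far as the arm can. A call is refused whole if a number of a shift passes 50 or a number of a turn 8.59, either way. A call with a gripper value outside its range is refused whole. "claw" is the finger opening in mm, from 0 to 94, set as the call begins (left out, the last holds). The fingers move at their own pace and stop on an object; "newtons" is the grip in N (left out, the last holds). Time passes only in rows, so rows that do not move let the fingers close. It gives the time, the measured TCP pose, the force and the opening at its end, in the units of the state.
- bot.state(): the state, without advancing time (a new reading comes with each control period).
- get_image(name): name is "side" or "top" or "wrist"; returns (picture, depth): 400x640x3 uint8, red, green, blue; 400x640 float32, m along the optical axis (not along the pixel's ray), 0 where there is no reading.
- camera_model(name): a dict with "mtx" (3x3 intrinsics, pixels), "world_to_cam" (4x4, takes a point from world to camera coordinates). Camera axes: x right, y down, z forward; pixel columns grow to the right and rows downward; lengths in m; the calibration is good to about 2 mm. A picture is of the moment at which its call begins: read the wrist's pose just before it. camera_model takes no time and is no camera call; for the wrist camera it gives the pose at the moment of the call.
- bot.finish_job(): hands the job in, once; it reports no verdict.
The state is a dict: "clock": time; "joint_positions": joint angles; "qvel": joint speeds; "tau": joint torques, N m; "ee_pos": TCP position; "ee_rot": TCP orientation; "contact_force": force on the tool from outside, world axes, zero at the start; "ft_torque": the same for the moment, N m; "opening": opening from 0.0 (shut) to 1.0 (fully open).
Only numpy, scipy, OpenCV 4.12 (cv2) and the standard library are available. Lean on these libraries where they do the work, as an engineer would, in place of code of your own. Each camera call takes 0.05 s, during which the arm holds its last target. There are 200 camera calls.

### The job

Put the dummy nest eggs left on the rubber mat into the aluminium reject bin with the others, then tip the bin up by its black handle so that all go out onto the sizing grate, and let the empty bin down level again. The terracotta hen-size ones drop through (help any that hang on top); take each white goose-size egg left on the grate and set it on the rocker tray, so that its own weight tips it into the green crate - do not put it into the crate by hand. Then pull the red sprung gate handle up to its stop and hold it until all hen-size eggs have rolled out into the yellow tray, let it shut again, and leave the other things on the table where they are.

Things in the scene. Friction and masses are not known exactly. Their poses are not given: they have to be found in the camera images.
- machine: The sizing table, a fixed aluminium unit 294 x 290 mm, 165 mm high; origin on the table top under the middle of its grate, z up. Along its own y from + to -: tilting bin, grate, sprung gate, yellow tray. Under the grate a polished pan falls 10 degrees toward -y to the gate. Its walls stand to z = 132 mm at both x ends, 165 mm at -y, 140 mm at +y under the bin's lip; inside 284 (x) by 280 mm (y).
- grate_center (a point): Middle of the grate, in its middle slot, at the height of the slots' edges (118 mm above the table). Bars along the unit's x leave three 50 mm slots centred at y = +84, 0 and -84 mm; the bars' ridges are 5 mm higher than the edges. A hen-size egg lying along x drops through; a goose-size one stays in a slot, its centre about 15 mm above this height.
- bin (a joint): Angle of the tilting bin, rad: 0 = level on its rests (let go, it sinks back there by itself in a few seconds), 1.3 = its stop. Positive lifts the handle end (+y) so that the eggs go over the low lip onto the grate; all are out by about 1.15.
- bin_hinge (a point): Middle of the bin's hinge line, which runs along the unit's x under the bin's lip, at y = +145, z = 150 mm of machine. The bin reaches from here 150 mm toward +y, 274 mm inside in x; floor 3 mm above the hinge line, walls 63 mm, lip 14 mm high above the hinge line.
- bin_handle (a point): Middle of the bin's handle, a black round bar 12 mm thick and 150 mm long along the unit's x; level, it lies 180 mm toward +y of the hinge line and 88 mm above it, 25 mm above the bin's rim and 30 mm behind it. Moves with the bin, axes are the bin's. 6 to 8 N lifts it.
- gate (a joint): Lift of the sprung gate, m: 0 = shut, 0.060 = at its upper stop. Spring and weight pull it shut with about 5 to 7.5 N. While it is up, what lies in the pan rolls or slides out into the yellow tray in 1 to 3 s.
- gate_handle (a point): Middle of the gate's handle, a red round bar 14 mm thick and 100 mm long along the unit's x, at y = -150 mm of machine, 205 mm above the table when shut and 40 mm above the wall next to it; two flat stems 45 mm to either side carry it. Moves straight up with the gate.
- tray_center (a point): Middle of the floor (4 mm above the table) of the yellow tray: inside 284 mm in the unit's x and 115 mm in y, walls 50 mm high. The hen-size eggs end here.
- rocker_stand: Fixed stand of the rocker tray and, beyond it, the green goose crate; origin on the table under the rocker's pivot, x toward the crate, z up. Pivot axis along y at z = 125 mm. The aluminium bed runs from x = 23 to 172 mm, 114 mm wide; side walls 15 mm, back wall 12 mm high, crate end open. At rest it rises 4 degrees toward the crate. Crate inside: x = 182 to 440 mm, y = -96 to 96 mm, walls 62 mm (42 mm below the rocker).
- rocker (a joint): Tilt of the rocker tray, rad: 0 = at rest, 0.5 = tipped down to the crate. The weight of a goose-size egg let go on the bed tips it; rid of the egg, it swings back by itself, in some 2 s altogether.
- rocker_spot (a point): Point on the rocker's bed, at rest, on which to set an egg: 85 mm from the pivot toward the crate, 131 mm above the table; axes as rocker_stand. The egg rolls off best lying along y, across the tray.
- goose1: White goose-size dummy nest egg, hard, 86 mm long and 58 mm thick, about 110 to 160 g; origin at its centre, x along its length. In the bin at the start; may be absent.
- goose2: White goose-size dummy nest egg, hard, 86 mm long and 58 mm thick, about 110 to 160 g; origin at its centre, x along its length. In the bin at the start; may be absent.
- goose3: White goose-size dummy nest egg, hard, 86 mm long and 58 mm thick, about 110 to 160 g; origin at its centre, x along its length. On the black rubber mat (3 mm thick, its raised edge 10 mm) at the start; may be absent.
- goose4: White goose-size dummy nest egg, hard, 86 mm long and 58 mm thick, about 110 to 160 g; origin at its centre, x along its length. On the black rubber mat (3 mm thick, its raised edge 10 mm) at the start; may be absent.
- hen1: Terracotta-coloured hen-size dummy nest egg, hard, 60 mm long and 44 mm thick, about 45 g; origin at its centre, x along its length. In the bin at the start; may be absent.
- hen2: Terracotta-coloured hen-size dummy nest egg, hard, 60 mm long and 44 mm thick, about 45 g; origin at its centre, x along its length. In the bin at the start; may be absent.
- hen3: Terracotta-coloured hen-size dummy nest egg, hard, 60 mm long and 44 mm thick, about 45 g; origin at its centre, x along its length. In the bin at the start; may be absent.
- hen4: Terracotta-coloured hen-size dummy nest egg, hard, 60 mm long and 44 mm thick, about 45 g; origin at its centre, x along its length. On the black rubber mat (3 mm thick, its raised edge 10 mm) at the start; may be absent.
- egg_stand: Bystander: round wooden egg stand on a rubber foot, 90 mm wide, with a pale egg on it, 93 mm high in all; origin under its middle.
- torch: Bystander: candling torch lying down, 140 mm long and 36 mm thick; origin on the table under it, x along it.
- marker_pot: Bystander: blue open pot, 70 mm wide and 90 mm high; origin under its middle.
There are look-alikes about, which are no part of the job. Leave any turquoise look-alike of the goose1 alone.

How it is judged:
On the way, in this order (a step that is already met when the one before it is completed fails the run):
1. the eggs from the mat lie in the level bin (value of joint bin below 0.1 rad and y of goose3 in the frame of machine between 0.155 and 0.293 m and x of goose3 in the frame of machine between -0.137 and 0.137 m and z of goose3 in the frame of machine between 0.155 and 0.26 m and y of goose4 in the frame of machine between 0.155 and 0.293 m and x of goose4 in the frame of machine between -0.137 and 0.137 m and z of goose4 in the frame of machine between 0.155 and 0.26 m and y of hen4 in the frame of machine between 0.155 and 0.293 m and x of hen4 in the frame of machine between -0.137 and 0.137 m and z of hen4 in the frame of machine between 0.155 and 0.26 m), for 0.3 s.
2. the bin is tipped up by 0.7 rad or more and no egg is left in it (value of joint bin above 0.7 rad and y of each of goose1, goose2, goose3, goose4, hen1, hen2, hen3, hen4 in the frame of machine below 0.14 m), for 0.1 s.
3. the gate is pulled up to its stop (within 7 mm) (value of joint gate above 0.053 m), for 0.2 s.
At the end, for the whole second after the job is handed in: Every goose-size egg lies in the green crate and every hen-size egg in the yellow tray, all at rest (under 0.08 m/s); the bin is back level (within 0.06 rad), the gate shut (within 6 mm), the rocker back at rest (within 0.06 rad) (value of joint each of bin, rocker below 0.06 rad and value of joint gate below 0.006 m and x of goose1 in the frame of rocker_stand between 0.18 and 0.442 m and y of goose1 in the frame of rocker_stand between -0.098 and 0.098 m and z of each of goose1, goose2, goose3, goose4 in the frame of rocker_stand below 0.115 m and linear speed of each of goose1, goose2, goose3, goose4, hen1, hen2, hen3, hen4 below 0.08 m/s and x of goose2 in the frame of rocker_stand between 0.18 and 0.442 m and y of goose2 in the frame of rocker_stand between -0.098 and 0.098 m and x of goose3 in the frame of rocker_stand between 0.18 and 0.442 m and y of goose3 in the frame of rocker_stand between -0.098 and 0.098 m and x of goose4 in the frame of rocker_stand between 0.18 and 0.442 m and y of goose4 in the frame of rocker_stand between -0.098 and 0.098 m and y of hen1 in the frame of machine between -0.278 and -0.155 m and x of hen1 in the frame of machine between -0.144 and 0.144 m and z of each of hen1, hen2, hen3, hen4 in the frame of machine below 0.07 m and y of hen2 in the frame of machine between -0.278 and -0.155 m and x of hen2 in the frame of machine between -0.144 and 0.144 m and y of hen3 in the frame of machine between -0.278 and -0.155 m and x of hen3 in the frame of machine between -0.144 and 0.144 m and y of hen4 in the frame of machine between -0.278 and -0.155 m and x of hen4 in the frame of machine between -0.144 and 0.144 m); the robot touches nothing.
It fails at once if the wooden egg stand is shoved by more than 3 cm (distance of egg_stand from where it was at the start of the episode above 0.03 m).
It fails at once if the candling torch is shoved by more than 3 cm (distance of torch from where it was at the start of the episode above 0.03 m).
It fails at once if the blue pot is shoved by more than 3 cm (distance of marker_pot from where it was at the start of the episode above 0.03 m).
It fails at once if a goose-size egg is held by the fingers in or over the crate ((contact force between the fingers and goose1 above 0.5 N and x of goose1 in the frame of rocker_stand between 0.19 and 0.44 m and y of goose1 in the frame of rocker_stand between -0.1 and 0.1 m and z of goose1 in the frame of rocker_stand below 0.3 m) or (contact force between the fingers and goose2 above 0.5 N and x of goose2 in the frame of rocker_stand between 0.19 and 0.44 m and y of goose2 in the frame of rocker_stand between -0.1 and 0.1 m and z of goose2 in the frame of rocker_stand below 0.3 m) or (contact force between the fingers and goose3 above 0.5 N and x of goose3 in the frame of rocker_stand between 0.19 and 0.44 m and y of goose3 in the frame of rocker_stand between -0.1 and 0.1 m and z of goose3 in the frame of rocker_stand below 0.3 m) or (contact force between the fingers and goose4 above 0.5 N and x of goose4 in the frame of rocker_stand between 0.19 and 0.44 m and y of goose4 in the frame of rocker_stand between -0.1 and 0.1 m and z of goose4 in the frame of rocker_stand below 0.3 m)).
Of goose1, goose2 only 1 to 2 are there at a start; the rules pass over those that are not, and their reading is None.
Of hen1, hen2, hen3 only 2 to 3 are there at a start; the rules pass over those that are not, and their reading is None.
Of goose3, goose4, hen4 only 2 to 3 are there at a start; the rules pass over those that are not, and their reading is None.
At some moment in a run one of goose1, goose2 may be knocked a few centimetres aside while the robot is not near it.
Once in a run the grip may slacken for a moment while it holds something.
It also fails if it takes over 210 s, if anything falls off the work surface, if the arm or the gripper's body presses on something with over 40 N, if the wrist force passes 120 N, or if a joint passes its speed limit or range.

## Working session

There is one attempt and no reset: what is moved stays moved. The work goes in short steps, Python scripts to look and compute and a tool call to move; the robot and the scene stay as the last step left them, time stands still between calls to the robot, and variables do not carry over. Pictures are saved under pics/ and viewed, about 12 in all and at most 16, crops included, and the job is handed in when it is done.

Besides the shell and the picture viewer there is one more tool, called after "Call:" as name(argument=value, ...), one argument or row to a line, values as JSON. carry_out: Moves the arm, as the interface text tells. Its arguments: {"type":"object","properties":{"increments":{"type":"array","items":{"type":"array","items":{"type":"number"}}},"claw":{"type":"number"},"newtons":{"type":"number"}},"required":["increments"]}

```bash
mkdir -p pics; ls
cat > h.py <<'E'
import numpy as np, cv2
from workcell import bot, get_image, camera_model
def grab(n, save=None):
    m=camera_model(n); p,d=get_image(n)
    if save: cv2.imwrite('pics/'+save+'.png',cv2.cvtColor(p,cv2.COLOR_RGB2BGR))
    return p,d,m
def pts(d,m):
    K=np.array(m['mtx']);T=np.linalg.inv(np.array(m['world_to_cam']))
    v,u=np.mgrid[:d.shape[0],:d.shape[1]]
    c=np.stack([(u-K[0,2])/K[0,0]*d,(v-K[1,2])/K[1,1]*d,d,np.ones_like(d)],-1)
    w=(c@T.T)[...,:3]; w[d<=0]=np.nan
    return w
def ray(u,v,m,z):
    K=np.array(m['mtx']);T=np.linalg.inv(np.array(m['world_to_cam']))
    r=T[:3,:3]@np.array([(u-K[0,2])/K[0,0],(v-K[1,2])/K[1,1],1]);o=T[:3,3]
    return o+r*(z-o[2])/r[2]
E
python3 - <<'E'
from h import *
for n in('top','side','wrist'):
    p,d,m=grab(n,n+'0'); T=np.linalg.inv(m['world_to_cam']); print(n,np.round(m['mtx'],1).tolist(),np.round(T[:3,3],3),np.round(T[:3,2],2))
print(bot.state())
E
```

```text
pics
top [[461.0, 0.0, 317.9], [0.0, 461.0, 199.2], [0.0, 0.0, 1.0]] [0.364 0.02  1.388] [ 0.15 -0.02 -0.99]
side [[466.7, 0.0, 316.3], [0.0, 466.7, 202.6], [0.0, 0.0, 1.0]] [-0.283 -0.747  1.227] [ 0.53  0.5  -0.69]
wrist [[350.0, 0.0, 321.8], [0.0, 350.0, 202.1], [0.0, 0.0, 1.0]] [ 0.318 -0.483  0.383] [-0.22 -0.11 -0.97]
{'clock': 0.15, 'joint_positions': array([-1.26450242e+00,  2.07268088e-01,  1.54258981e+00, -2.84459558e-05,
        1.39349341e+00, -1.50503198e-01]), 'qvel': array([ 0.00054284, -0.00147821, -0.00335114,  0.00075082,  0.00080206,
       -0.00072329]), 'tau': array([ 2.15548444e-04, -3.71315753e+01, -2.81812924e+01,  6.98569743e-02,
        3.27588106e-02, -1.08737049e-04]), 'ee_pos': array([ 0.25341921, -0.51548816,  0.2185497 ]), 'ee_rot': array([-8.75571561e-04,  9.74029293e-01,  2.26420322e-01, -8.23816034e-05]), 'contact_force': array([1.00042382, 0.33644662, 0.12547257]), 'ft_torque': array([-0.01229426,  0.04726997, -0.00485106]), 'opening': 0.9987080818090064}
```

View pics/top0.png

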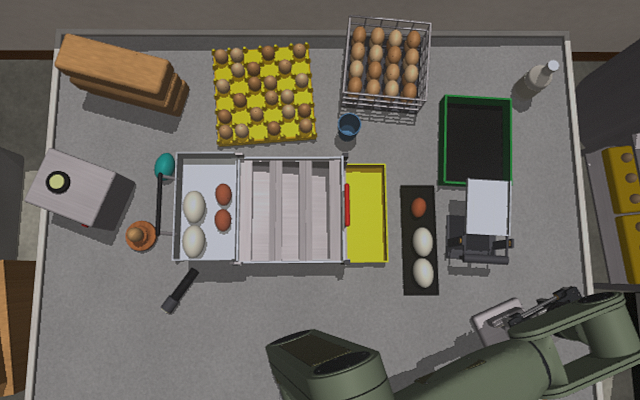

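View pics/side0.png

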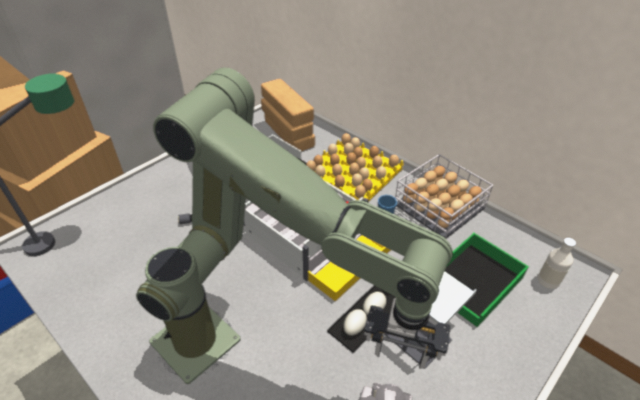

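The top picture shows:
- **Bin:** two white goose eggs at (193,207) and (193,241), and two hen eggs at (223,194) and (223,219).
- **Mat:** one hen egg at (419,208) and goose eggs at (423,242) and (423,272).
- **Fixed parts:** bin handle at (159,200), red gate handle at (347,205), rocker bed at (487,207), crate at (475,140).
- **Could be mistaken for targets:** the turquoise egg at (164,165), the pale egg on the stand at (140,236), and the tray and basket eggs at (265,90) and (388,65). I leave all of these alone.

Next I measure positions.

```bash
cat >> h.py <<'E'
def hsv(p): return cv2.cvtColor(p,cv2.COLOR_RGB2HSV)
def comps(mask,minpx=30):
    n,l,s,c=cv2.connectedComponentsWithStats(mask.astype(np.uint8))
    return [(l==i,c[i]) for i in range(1,n) if s[i,4]>=minpx]
E
python3 - <<'E'
from h import *
p,d,m=grab('top'); w=pts(d,m); H=hsv(p).astype(int); h,s,v=H[...,0],H[...,1],H[...,2]
def rep(name,mask,minpx=30):
    for c,cen in comps(mask,minpx):
        q=w[c]; q=q[~np.isnan(q[:,0])]
        r=cv2.minAreaRect((q[:,:2]*1000).astype(np.float32))
        print(name,np.round(cen),c.sum(),'med',np.round(np.median(q,0),3),'zmax',np.round(np.percentile(q[:,2],98),3),'rect',np.round(r[0],1),np.round(r[1],1),round(r[2],1))
roi=lambda a,b,c,e:(np.mgrid[:400,:640][1]>a)&(np.mgrid[:400,:640][1]<b)&(np.mgrid[:400,:640][0]>c)&(np.mgrid[:400,:640][0]<e)
rep('white mat',roi(402,438,185,300)&(v>140)&(s<60)&(w[...,2]>0.012))
rep('hen mat',roi(402,438,185,300)&(s>110)&(w[...,2]>0.012))
rep('hen bin',roi(175,238,150,265)&(s>110))
rep('white bin',roi(178,238,155,258)&(w[...,2]>0.172)&(s<60)&(v>120))
rep('red',roi(338,360,170,240)&(s>150)&((h<8)|(h>172)))
rep('yellow',roi(335,395,150,275)&(s>150)&(h>20)&(h<35))
rep('blackhandle',roi(150,175,150,240)&(w[...,2]>0.2)&(w[...,2]<0.27)&(v<70),10)
rep('green',roi(430,520,85,195)&(s>120)&(h>45)&(h<85))
rep('mat',roi(395,445,180,300)&(v<60),100)
rep('rocker',roi(460,515,175,240)&(w[...,2]>0.11)&(v>140)&(s<50),100)
rep('machine',roi(172,350,148,270)&(w[...,2]>0.1),300)
rep('pot',roi(330,365,105,140)&(s>90)&(h>95)&(h<125))
rep('torch',roi(155,205,260,320)&(v<80)&(w[...,2]>0.008))
rep('stand',roi(120,158,215,252)&(s>80))
z=w[200,150:350:8]; print(np.round(z,3).tolist())
E
```

```text
white mat [424. 241.] 333 med [ 0.442 -0.312  0.053] zmax 0.062 rect [ 442.5 -313.5] [47.1 76.2] 85.9
white mat [424. 272.] 337 med [ 0.353 -0.31   0.053] zmax 0.062 rect [ 353.1 -311.7] [76.1 46.1] 7.1
hen mat [418. 207.] 223 med [ 0.543 -0.303  0.039] zmax 0.048 rect [ 543.5 -305.4] [56.8 41.8] 1.5
hen bin [223. 194.] 253 med [0.56  0.245 0.189] zmax 0.197 rect [560.9 246.5] [54.  36.5] 2.9
hen bin [222. 220.] 266 med [0.492 0.245 0.189] zmax 0.198 rect [493.8 246.5] [56.6 38.2] 0.8
white bin [193. 206.] 499 med [0.528 0.32  0.202] zmax 0.211 rect [529.9 323. ] [58.8 74.3] 63.6
white bin [192. 240.] 524 med [0.438 0.319 0.201] zmax 0.21 rect [438.8 321.5] [52.5 80.7] 86.2
red [347. 205.] 179 med [ 0.524 -0.078  0.209] zmax 0.214 rect [548.4 -80.7] [ 21.  147.8] 83.2
yellow [367. 214.] 3704 med [ 0.527 -0.155  0.003] zmax 0.05 rect [ 531.7 -146.7] [138.2 298.4] 89.9
blackhandle [159. 204.] 283 med [0.527 0.396 0.241] zmax 0.246 rect [526.5 397.2] [ 18.7 159.3] 87.4
green [474. 131.] 670 med [ 0.784 -0.444  0.059] zmax 0.066 rect [ 745.5 -485.3] [208.  272.7] 86.4
mat [417. 237.] 256
[... 439 characters left out ...]
7.5 396. ] [ 35.2 139.1] 55.7
stand [141. 235.] 743 med [0.461 0.507 0.025] zmax 0.092 rect [450.8 484. ] [158.8  87.7] 67.3
[[0.573, 0.502, -0.003], [0.536, 0.397, 0.243], [0.573, 0.453, 0.0], [0.541, 0.367, 0.208], [0.549, 0.361, 0.157], [0.542, 0.327, 0.206], [0.542, 0.308, 0.201], [0.549, 0.298, 0.153], [0.549, 0.276, 0.154], [0.544, 0.248, 0.188], [0.55, 0.234, 0.149], [0.551, 0.214, 0.137], [0.553, 0.194, 0.123], [0.563, 0.179, 0.062], [0.564, 0.157, 0.053], [0.554, 0.128, 0.116], [0.554, 0.106, 0.117], [0.565, 0.088, 0.041], [0.565, 0.064, 0.042], [0.554, 0.039, 0.119], [0.553, 0.017, 0.12], [0.566, -0.007, 0.032], [0.568, -0.031, 0.022], [0.553, -0.05, 0.121], [0.546, -0.069, 0.163]]
```

Run:
```python
from h import *
p,d,m=grab('top'); w=pts(d,m)
for v in range(205,300,6): print(v,[(int(w[v,u,1]*1000),int(w[v,u,2]*1000)) if w[v,u,2]==w[v,u,2] else 0 for u in range(436,516,6)], int(w[v,450,0]*1000))
r=p[180:310,390:530]; cv2.imwrite('pics/c1.png',cv2.cvtColor(cv2.resize(r,None,fx=5,fy=4.5,interpolation=cv2.INTER_CUBIC),cv2.COLOR_RGB2BGR))
```

```text
205 [(-368, 0), (-386, -1), (-406, -3), (-423, 0), (-441, 1), (-411, 140), (-430, 135), (-450, 126), (-465, 129), (-483, 126), (-497, 133), (-515, 129), (-527, 140), (-608, 0)] 554
211 [(-368, -4), (-386, -3), (-404, 0), (-423, -4), (-440, 0), (-411, 137), (-432, 125), (-447, 130), (-463, 132), (-481, 130), (-499, 126), (-513, 132), (-526, 141), (-607, 0)] 536
217 [(-366, -1), (-385, -1), (-401, 5), (-420, 2), (-435, 12), (-410, 139), (-428, 133), (-445, 132), (-463, 130), (-479, 131), (-497, 129), (-514, 128), (-526, 139), (-602, 6)] 516
223 [(-366, -4), (-384, -3), (-401, 3), (-419, 2), (-438, 1), (-408, 141), (-429, 129), (-446, 128), (-464, 124), (-479, 129), (-497, 124), (-512, 130), (-527, 132), (-604, 0)] 498
229 [(-365, -2), (-384, -6), (-400, 4), (-418, 4), (-434, 10), (-407, 141), (-429, 126), (-447, 123), (-465, 120), (-478, 129), (-495, 127), (-513, 124), (-523, 140), (-602, 1)] 480
235 [(-363, 1), (-382, 0), (-397, 8), (-416, 6), (-436, 2), (-452, 7), (-470, 7), (-489, 6), (-509, 1), (-523, 11), (-491, 135), (-506, 139), (-524, 136), (-602, -1)] 461
241 [(-363, -1), (-38
[... 990 characters left out ...]
, -3), (-593, 0)] 354
277 [(-357, 4), (-375, 2), (-395, -2), (-411, 2), (-429, 3), (-449, -3), (-469, -9), (-483, 3), (-501, 1), (-521, -1), (-537, 1), (-555, 2), (-573, 2), (-594, -2)] 337
283 [(-354, 10), (-374, 1), (-393, 0), (-412, -4), (-426, 8), (-449, -6), (-465, 0), (-484, -2), (-503, -4), (-518, 2), (-538, -3), (-555, 1), (-574, -1), (-591, 1)] 319
289 [(-356, 0), (-374, 0), (-392, 0), (-409, 2), (-429, -2), (-447, -1), (-464, 0), (-482, 0), (-501, -1), (-519, -3), (-537, -2), (-554, 0), (-571, 1), (-592, -5)] 301
295 [(-355, 0), (-372, 6), (-392, -2), (-410, -1), (-428, -2), (-446, -2), (-464, -2), (-483, -7), (-497, 3), (-518, -2), (-534, 1), (-555, -5), (-571, 0), (-590, -2)] 284
```

View pics/c1.png

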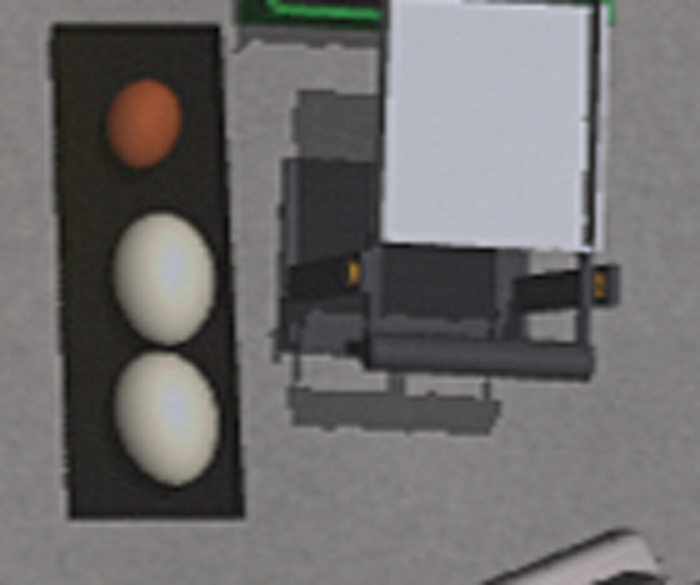

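The close crop confirms the mat holds two white goose eggs and one terracotta hen egg, with the black rocker post close to the middle egg. I start with the near goose egg and shift the grip toward +y to clear the rocker stand.

Call:
carry_out(
  increments=[
    [20,43,0,-7],
    [20,43,0,-7],
    [20,43,0,-7],
    [20,43,0,-7],
    [20,43,0,-7],
    [0,0,0,0],
  ],
  claw=94,
  newtons=20,
)

```text
clock: 0.85
ee_pos: [0.3541, -0.2943, 0.2174]
ee_rot: [-0.001, 0.996, -0.092, -0.0]
contact_force: [0.3, -0.6, -0.0]
opening: 0.999
```

Call:
carry_out(
  increments=[
    [0,-5,-45,0],
    [0,-4,-45,0],
    [0,0,-45,0],
    [0,0,-45,0],
    [0,0,0,0],
  ],
)

```text
clock: 1.35
ee_pos: [0.3561, -0.307, 0.0366]
ee_rot: [0.004, 0.996, -0.087, 0.004]
contact_force: [-0.3, 1.2, 0.1]
opening: 1.0
```

Call:
carry_out(
  increments=[
    [0,0,0,0],
    [0,0,0,0],
    [0,0,0,0],
    [0,0,0,0],
    [0,0,0,0],
    [0,0,0,0],
  ],
  claw=40,
)

```text
clock: 1.95
ee_pos: [0.3604, -0.3145, 0.0458]
ee_rot: [0.011, 0.996, -0.087, 0.01]
contact_force: [1.2, 0.4, -1.2]
opening: 0.615
```

Call:
carry_out(
  increments=[
    [0,0,45,0],
    [0,0,50,0],
    [0,0,50,0],
    [0,0,50,0],
    [0,0,50,0],
    [0,0,0,0],
  ],
)

```text
clock: 2.55
ee_pos: [0.3567, -0.3093, 0.2965]
ee_rot: [0.009, 0.996, -0.087, 0.008]
contact_force: [0.3, -0.6, -0.1]
opening: 0.564
```

Run:
```python
from h import *
p,d,m=grab('wrist','w1'); s=bot.state(); print(s['opening']*94,s['contact_force'],s['ee_pos'])
```

```text
52.79737058248146 [ 0.02949042  1.03216568 -1.07648449] [ 0.35548434 -0.30786335  0.29280121]
```

View pics/w1.png

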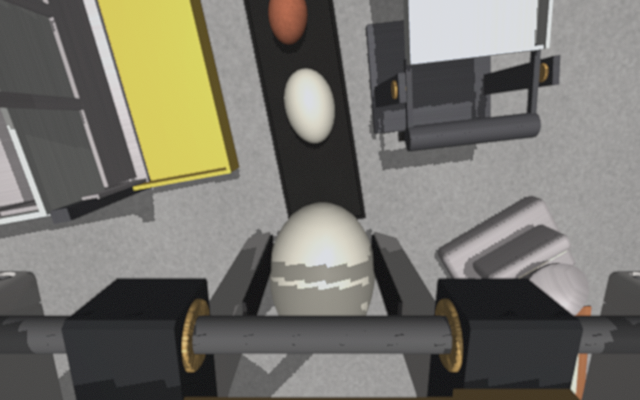

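Call:
carry_out(
  increments=[
    [8,20,5,1],
    [16,38,0,1],
    [17,40,0,1],
    [17,40,0,1],
    [17,40,0,1],
    [17,40,0,1],
    [17,40,0,1],
    [17,40,0,1],
  ],
)

```text
clock: 3.4
ee_pos: [0.4742, 0.0009, 0.2808]
ee_rot: [0.002, 1.0, -0.02, -0.006]
contact_force: [0.8, -0.5, -1.9]
opening: 0.563
```

Call:
carry_out(
  increments=[
    [17,40,0,1],
    [17,40,0,1],
    [17,40,0,0],
    [17,40,0,0],
    [17,40,0,0],
    [17,40,0,0],
    [15,40,0,0],
    [10,25,0,0],
  ],
)

```text
clock: 4.2
ee_pos: [0.5924, 0.3204, 0.2561]
ee_rot: [0.006, 1.0, 0.0, -0.025]
contact_force: [-0.0, 0.1, -1.4]
opening: 0.564
```

Call:
carry_out(
  increments=[
    [15,0,10,0],
    [13,-4,6,0],
    [0,0,0,0],
  ],
)

```text
clock: 4.5
ee_pos: [0.6165, 0.3208, 0.2599]
ee_rot: [0.008, 0.999, 0.004, -0.033]
contact_force: [-0.1, 0.5, -2.2]
opening: 0.56
```

Call:
carry_out(
  increments=[
    [0,0,-20,0],
    [0,0,-20,0],
    [0,0,-8,0],
    [0,0,0,0],
  ],
)

```text
clock: 4.9
ee_pos: [0.612, 0.3194, 0.2028]
ee_rot: [0.01, 0.999, 0.004, -0.039]
contact_force: [-0.9, 0.1, -1.4]
opening: 0.562
```

Call:
carry_out(
  increments=[
    [3,-3,-4,0],
    [0,0,0,0],
    [0,0,0,0],
  ],
)

```text
clock: 5.2
ee_pos: [0.6143, 0.3158, 0.1986]
ee_rot: [0.01, 0.999, 0.004, -0.039]
contact_force: [-0.5, 0.2, -0.4]
opening: 0.558
```

Call:
carry_out(
  increments=[
    [0,0,0,0],
    [0,0,0,0],
    [0,0,0,0],
  ],
  claw=68,
)

```text
clock: 5.5
ee_pos: [0.6157, 0.3163, 0.2018]
ee_rot: [0.009, 0.999, 0.004, -0.037]
contact_force: [-0.2, 0.3, -0.4]
opening: 0.722
```

Call:
carry_out(
  increments=[
    [0,0,20,0],
    [0,0,30,0],
    [0,0,30,0],
    [0,0,0,0],
  ],
)

```text
clock: 5.9
ee_pos: [0.615, 0.3164, 0.2849]
ee_rot: [0.009, 0.999, 0.004, -0.037]
contact_force: [0.9, 0.3, 0.9]
opening: 0.725
```

```bash
cat >> h.py <<'E'
def blob(p,d,m,a,b,c,e,kind,zlo=-1,zhi=9,minpx=60):
    w=pts(d,m);H=hsv(p).astype(int);V,U=np.mgrid[:400,:640]
    col=(H[...,1]>110)&(H[...,0]<20) if kind=='hen' else (H[...,1]<60)&(H[...,2]>120)
    k=(U>a)&(U<b)&(V>c)&(V<e)&col&(w[...,2]>zlo)&(w[...,2]<zhi)
    for cc,cen in comps(k,minpx):
        q=w[cc];r=cv2.minAreaRect((q[:,:2]*1000).astype(np.float32))
        print(kind,np.round(cen),int(cc.sum()),np.round(r[0],0),np.round(r[1],0),round(r[2]),'ztop',round(float(np.percentile(q[:,2],95)),3))
E
python3 - <<'E'
from h import *
p,d,m=grab('top','t2'); 
blob(p,d,m,178,238,155,258,'hen'); blob(p,d,m,178,238,155,258,'goose',0.172,0.215)
cv2.imwrite('pics/t2c.png',cv2.resize(cv2.cvtColor(p[130:280,130:450],cv2.COLOR_RGB2BGR),None,fx=2.5,fy=2.5))
E
```

```text
hen [223. 194.] 251 [561. 246.] [54. 36.] 4 ztop 0.196
hen [222. 220.] 267 [493. 246.] [56. 38.] 2 ztop 0.196
goose [200. 172.] 93 [617. 305.] [33. 24.] 22 ztop 0.208
```

View pics/t2c.png

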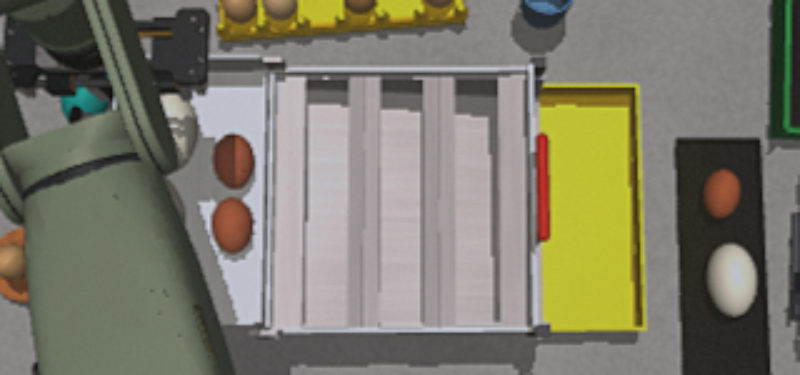

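Call:
carry_out(
  increments=[
    [-2,-30,0,0],
    [-4,-28,0,0],
    [0,-10,0,0],
    [0,0,0,0],
    [0,0,0,0],
    [0,0,0,0],
  ],
  claw=0,
)

```text
clock: 6.55
ee_pos: [0.6047, 0.248, 0.2733]
ee_rot: [0.01, 0.999, 0.005, -0.044]
contact_force: [-0.8, 0.4, 0.3]
opening: 0.254
```

Call:
carry_out(
  increments=[
    [2,0,-20,0],
    [1,0,-35,0],
    [0,0,-28,0],
    [-5,0,0,0],
    [-11,0,3,0],
    [-11,0,3,0],
    [-3,0,2,0],
  ],
)

```text
clock: 7.25
ee_pos: [0.5772, 0.2549, 0.1979]
ee_rot: [0.009, 0.999, 0.009, -0.042]
contact_force: [-0.0, 0.2, 0.2]
opening: 0.003
```

Call:
carry_out(
  increments=[
    [4,0,20,0],
    [2,-8,40,0],
    [0,-30,40,0],
    [-10,-40,15,0],
    [-15,-45,2,3],
    [-15,-45,2,8],
    [-15,-45,2,8],
    [-15,-45,2,8],
  ],
  claw=94,
)

```text
clock: 8.05
ee_pos: [0.5137, -0.0006, 0.3385]
ee_rot: [0.018, 0.967, 0.252, -0.027]
contact_force: [0.8, -0.4, 0.9]
opening: 0.646
```

Call:
carry_out(
  increments=[
    [-10,-43,-10,2],
    [-10,-43,-15,2],
    [-10,-43,-15,2],
    [-10,-43,-15,2],
    [-10,-43,-15,2],
    [-10,-43,-15,2],
    [-10,-40,-5,2],
    [0,0,0,0],
  ],
)

```text
clock: 8.85
ee_pos: [0.4422, -0.3146, 0.2634]
ee_rot: [0.033, 0.928, 0.372, -0.012]
contact_force: [-0.1, -0.6, 0.5]
opening: 1.004
```

Run:
```python
from h import *
p,d,m=grab('top','t3'); print(bot.state()['ee_pos'],bot.state()['ee_rot'])
blob(p,d,m,178,238,155,258,'hen'); blob(p,d,m,178,238,155,258,'goose',0.172,0.215)
blob(p,d,m,402,438,185,300,'goose',.012,.07); p,d,m=grab('wrist','w3'); blob(p,d,m,0,640,0,400,'goose',.012,.07); blob(p,d,m,0,640,0,400,'hen',.012,.06)
```

```text
[ 0.44295592 -0.31264562  0.26380815] [ 0.03256355  0.9273629   0.37257221 -0.011297  ]
hen [222. 213.] 511 [511. 249.] [110.  39.] 1 ztop 0.198
goose [197. 181.] 494 [594. 317.] [55. 78.] 89 ztop 0.209
goose [190. 212.] 492 [514. 328.] [76. 56.] 10 ztop 0.21
goose [197. 242.] 526 [434. 309.] [54. 81.] 75 ztop 0.209
goose [421. 236.] 206 [ 455. -303.] [37. 62.] 46 ztop 0.06
goose [141.  29.] 980 [427. -85.] [83. 14.] 0 ztop 0.016
goose [311. 169.] 2841 [ 442. -313.] [81. 56.] 6 ztop 0.06
goose [308. 379.] 2710 [ 215. -533.] [ 78. 147.] 23 ztop 0.035
hen [370.  97.] 1744 [ 543. -307.] [43. 58.] 88 ztop 0.046
```

Call:
carry_out(
  increments=[
    [0,3,-46,0],
    [0,3,-46,0],
    [0,2,-46,0],
    [0,0,-46,0],
    [0,0,-30,0],
    [0,0,-6,0],
  ],
)

```text
clock: 9.55
ee_pos: [0.4536, -0.2978, 0.0506]
ee_rot: [0.043, 0.925, 0.378, -0.003]
contact_force: [-0.9, -0.4, 0.4]
opening: 0.999
```

Call:
carry_out(
  increments=[
    [-6,-4,-10,0],
    [-5,-3,-11,0],
    [0,0,0,0],
  ],
)

```text
clock: 9.85
ee_pos: [0.4454, -0.3047, 0.032]
ee_rot: [0.046, 0.924, 0.38, -0.002]
contact_force: [0.4, -0.4, 0.3]
opening: 0.999
```

Call:
carry_out(
  increments=[
    [0,0,0,0],
    [0,0,0,0],
    [0,0,0,0],
    [0,0,0,0],
    [0,0,0,0],
  ],
  claw=40,
)

```text
clock: 10.35
ee_pos: [0.4485, -0.3082, 0.0371]
ee_rot: [0.05, 0.924, 0.379, 0.0]
contact_force: [0.3, 0.2, -2.0]
opening: 0.635
```

Call:
carry_out(
  increments=[
    [0,0,40,0],
    [0,0,50,0],
    [0,0,50,0],
    [0,0,50,0],
    [0,0,50,0],
    [0,0,20,0],
  ],
)

```text
clock: 10.95
ee_pos: [0.4423, -0.3025, 0.299]
ee_rot: [0.043, 0.924, 0.379, -0.003]
contact_force: [0.1, -0.4, 0.5]
opening: 0.425
```

Run:
```python
from h import *
s=bot.state(); print(s['ee_pos'],s['ee_rot'],s['opening']*94); z=s['ee_pos'][2]
p,d,m=grab('wrist','w4'); blob(p,d,m,220,420,180,320,'goose',z-.07,z+.05)
cv2.imwrite('pics/w4c.png',cv2.cvtColor(p[100:400,120:520],cv2.COLOR_RGB2BGR))
```

```text
[ 0.44233107 -0.30254883  0.29897525] [ 0.04345966  0.92444693  0.37881623 -0.00271828] 39.972786472333695
```

View pics/w4c.png

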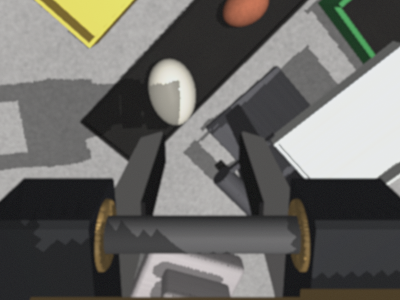

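Run:
```python
from h import *
p,d,m=grab('wrist','w5'); blob(p,d,m,200,400,100,300,'goose',.012,.07); print(bot.state()['ee_rot'])
```

```text
goose [289. 190.] 2311 [ 407. -314.] [84. 54.] 55 ztop 0.059
[ 0.04372724  0.92443033  0.37882689 -0.00258402]
```

Call:
carry_out(
  increments=[
    [-12,-2,-20,8],
    [-12,-2,-45,8],
    [-11,-2,-45,8],
    [0,0,-45,1],
    [0,0,-45,0],
    [0,0,-30,0],
    [0,0,0,0],
  ],
  claw=94,
  newtons=35,
)

```text
clock: 11.75
ee_pos: [0.399, -0.301, 0.0516]
ee_rot: [0.037, 0.816, 0.577, 0.008]
contact_force: [-0.8, 0.4, 0.4]
opening: 0.977
```

Call:
carry_out(
  increments=[
    [4,-4,-12,0],
    [4,-4,-14,0],
    [0,0,-3,0],
  ],
)

```text
clock: 12.05
ee_pos: [0.4055, -0.3071, 0.0204]
ee_rot: [0.034, 0.816, 0.578, 0.008]
contact_force: [-0.1, -1.1, 4.9]
opening: 1.0
```

Call:
carry_out(
  increments=[
    [0,0,-1,0],
    [0,0,-1,0],
    [0,0,-1,0],
    [0,0,-1,0],
    [0,0,-1,0],
  ],
  claw=40,
)

```text
clock: 12.55
ee_pos: [0.4049, -0.3073, 0.0194]
ee_rot: [0.034, 0.815, 0.578, 0.007]
contact_force: [-2.2, 0.4, 2.3]
opening: 0.617
```

Call:
carry_out(
  increments=[
    [0,0,20,0],
    [0,0,40,0],
    [0,0,50,0],
    [0,0,50,0],
    [0,0,50,0],
    [0,0,50,0],
    [0,0,30,0],
  ],
)

```text
clock: 13.25
ee_pos: [0.3981, -0.299, 0.3097]
ee_rot: [0.025, 0.815, 0.578, 0.006]
contact_force: [-0.1, 0.3, -1.6]
opening: 0.616
```

Call:
carry_out(
  increments=[
    [8,20,3,-3],
    [16,39,3,-5.5],
    [16,40,3,-5.5],
    [16,40,3,-5.5],
    [16,40,3,-5.5],
    [16,40,3,-5.5],
    [16,40,3,-5.5],
    [16,40,3,-5.5],
  ],
)

```text
clock: 14.05
ee_pos: [0.5206, 0.005, 0.3415]
ee_rot: [0.034, 0.972, 0.232, -0.003]
contact_force: [0.1, -0.7, -2.9]
opening: 0.612
```

Call:
carry_out(
  increments=[
    [16,40,3,-5.5],
    [16,40,3,-5.5],
    [16,40,3,-5.5],
    [16,40,3,-5.5],
    [16,40,3,-5.5],
    [16,40,0,-2],
    [14,35,0,0],
    [4,5,0,0],
  ],
)

```text
clock: 14.85
ee_pos: [0.6359, 0.3041, 0.351]
ee_rot: [0.031, 0.999, -0.031, -0.015]
contact_force: [-0.1, -0.4, -1.9]
opening: 0.612
```

Call:
carry_out(
  increments=[
    [-6,-20,0,2],
    [-6,-20,-20,1],
    [-6,-16,-40,0],
    [0,0,-40,0],
    [0,0,0,0],
  ],
)

```text
clock: 15.35
ee_pos: [0.6163, 0.2466, 0.2454]
ee_rot: [0.032, 0.999, -0.002, -0.015]
contact_force: [-0.6, 0.4, -2.4]
opening: 0.612
```

Call:
carry_out(
  increments=[
    [0,0,-20,0],
    [0,0,-22,0],
    [2,1,-14,0],
    [0,0,-1,0],
  ],
)

```text
clock: 15.75
ee_pos: [0.6335, 0.242, 0.2228]
ee_rot: [0.033, 0.999, -0.005, 0.008]
contact_force: [-0.4, 0.0, -2.3]
opening: 0.613
```

Run:
```python
from h import *
s=bot.state(); print(np.round(s['joint_positions'],3),np.round(s['qvel'],3),s['ee_pos'],np.round(s['tau'],1),s['contact_force'])
p,d,m=grab('wrist','w6'); cv2.imwrite('pics/w6c.png',cv2.cvtColor(p,cv2.COLOR_RGB2BGR))
```

```text
[ 0.271  0.428  1.249 -0.069  1.466  1.859] [-0.014 -0.066 -0.075 -0.025  0.03  -0.004] [0.63348007 0.24204586 0.2227528 ] [ -0.3 -49.8 -31.   -0.5  -0.1   0. ] [-0.41977459  0.01488882 -2.25792848]
```

View pics/w6c.png

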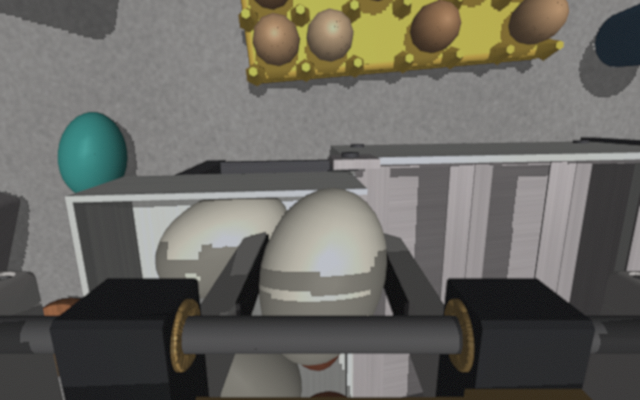

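Call:
carry_out(
  increments=[
    [-9,2,0,0],
    [-9,3,0,0],
    [0,0,-10,0],
    [0,0,0,0],
  ],
)

```text
clock: 16.2
ee_pos: [0.6144, 0.2484, 0.2143]
ee_rot: [0.033, 0.999, -0.005, 0.01]
contact_force: [-0.0, -0.7, -1.9]
opening: 0.614
```

Call:
carry_out(
  increments=[
    [0,0,-15,0],
    [0,0,-12,0],
    [0,0,0,0],
  ],
)

```text
clock: 16.5
ee_pos: [0.6128, 0.2484, 0.1822]
ee_rot: [0.033, 0.999, -0.004, 0.008]
contact_force: [-0.4, 0.6, -1.4]
opening: 0.608
```

Call:
carry_out(
  increments=[
    [0,0,0,0],
    [0,0,0,0],
    [0,0,0,0],
  ],
  claw=66,
)

```text
clock: 16.8
ee_pos: [0.6128, 0.2482, 0.1809]
ee_rot: [0.034, 0.999, -0.004, 0.007]
contact_force: [-0.9, 0.4, -0.2]
opening: 0.7
```

Call:
carry_out(
  increments=[
    [0,0,20,0],
    [0,0,35,0],
    [0,0,45,0],
    [-8,-30,20,0],
    [-8,-45,3,0],
    [-8,-45,3,0],
    [-8,-45,3,0],
    [-8,-45,3,0],
  ],
)

```text
clock: 17.6
ee_pos: [0.5733, 0.0375, 0.3244]
ee_rot: [0.033, 0.999, 0.001, 0.014]
contact_force: [1.2, -0.1, -0.5]
opening: 0.7
```

Call:
carry_out(
  increments=[
    [-8,-45,3,0],
    [-8,-45,3,0],
    [-8,-45,3,0],
    [-8,-45,3,0],
    [-8,-45,0,0],
    [-8,-45,-20,0],
    [-8,-45,-20,0],
    [0,-30,-20,0],
  ],
  claw=94,
)

```text
clock: 18.4
ee_pos: [0.5172, -0.3242, 0.2934]
ee_rot: [0.041, 0.999, -0.0, 0.029]
contact_force: [-0.3, 0.7, 0.0]
opening: 1.002
```

Run:
```python
from h import *
s=bot.state(); print(s['ee_pos'],s['ee_rot'])
p,d,m=grab('top','t4')
blob(p,d,m,178,240,155,258,'hen'); blob(p,d,m,178,240,155,258,'goose',0.172,0.24)
p,d,m=grab('wrist','w7'); blob(p,d,m,0,640,0,400,'hen',.012,.06)
```

```text
[ 0.51723361 -0.32415804  0.29338565] [ 4.11042854e-02  9.98738756e-01 -2.73922384e-04  2.88315782e-02]
hen [226. 201.] 253 [542. 237.] [37. 54.] 74 ztop 0.198
hen [226. 224.] 254 [481. 237.] [38. 54.] 55 ztop 0.197
goose [193. 167.] 454 [631. 324.] [51. 76.] 18 ztop 0.21
goose [222. 174.] 477 [612. 249.] [53. 80.] 71 ztop 0.21
goose [205. 202.] 498 [536. 293.] [79. 55.] 38 ztop 0.21
goose [197. 242.] 528 [434. 310.] [54. 81.] 74 ztop 0.21
hen [287. 160.] 1381 [ 544. -306.] [42. 58.] 89 ztop 0.046
```

Call:
carry_out(
  increments=[
    [9,7,-30,0],
    [9,7,-45,0],
    [9,7,-45,0],
    [0,0,-45,0],
    [0,0,-45,0],
    [0,0,-20,0],
    [0,0,0,0],
  ],
)

```text
clock: 19.2
ee_pos: [0.5496, -0.3016, 0.0646]
ee_rot: [0.044, 0.998, -0.002, 0.035]
contact_force: [0.2, -0.5, -0.3]
opening: 1.0
```

Call:
carry_out(
  increments=[
    [-4,-1,-20,0],
    [-2,0,-18,0],
    [0,0,-4,0],
  ],
)

```text
clock: 19.5
ee_pos: [0.5491, -0.3035, 0.029]
ee_rot: [0.047, 0.998, -0.0, 0.04]
contact_force: [-0.1, -0.1, -0.9]
opening: 1.002
```

Call:
carry_out(
  increments=[
    [0,0,-1,0],
    [0,0,-1,0],
    [0,0,-1,0],
    [0,0,-1,0],
    [0,0,-1,0],
    [0,0,-1,0],
  ],
  claw=28,
  newtons=25,
)

```text
clock: 20.1
ee_pos: [0.555, -0.3064, 0.0315]
ee_rot: [0.051, 0.998, 0.0, 0.046]
contact_force: [-0.1, 0.8, -0.1]
opening: 0.528
```

Call:
carry_out(
  increments=[
    [0,0,20,0],
    [0,0,40,0],
    [0,0,50,0],
    [0,0,50,0],
    [0,0,50,0],
    [0,0,50,0],
    [0,0,20,0],
  ],
)

```text
clock: 20.8
ee_pos: [0.5473, -0.3014, 0.3122]
ee_rot: [0.046, 0.998, -0.0, 0.039]
contact_force: [0.9, 0.3, 0.7]
opening: 0.295
```

Run:
```python
from h import *
s=bot.state(); print(s['ee_pos'],s['ee_rot'],np.round(s['joint_positions'],3))
p,d,m=grab('wrist','w8'); blob(p,d,m,0,640,0,400,'hen',.012,.06)
p,d,m=grab('top','t5'); blob(p,d,m,395,445,180,300,'hen',.012,.06)
```

```text
[ 0.54734498 -0.30144196  0.31217266] [ 4.61253104e-02  9.98181569e-01 -2.69928390e-04  3.88064320e-02] [-0.626  0.181  1.387 -0.029  1.457  0.947]
hen [311. 191.] 1164 [ 542. -313.] [42. 58.] 89 ztop 0.046
```

Call:
carry_out(
  increments=[
    [-2,-1,-40,0],
    [-2,-1,-50,0],
    [-2,-1,-50,0],
    [-2,0,-50,0],
    [-2,0,-50,0],
    [-1,0,-35,0],
    [-1,-1,-16,0],
  ],
  claw=72,
  newtons=25,
)

```text
clock: 21.6
ee_pos: [0.5362, -0.3073, 0.0203]
ee_rot: [0.051, 0.998, -0.001, 0.045]
contact_force: [-23.2, 9.0, 113.2]
opening: 0.766
```

Call:
carry_out(
  increments=[
    [2,0,5,0],
  ],
)

```text
clock: 21.7
ee_pos: [0.5382, -0.3081, 0.0251]
ee_rot: [0.051, 0.998, -0.001, 0.045]
contact_force: [0.1, 0.2, -1.0]
opening: 0.764
```

Call:
carry_out(
  increments=[
    [1,0,-1,0],
    [0,0,-1,0],
    [0,0,-1,0],
    [0,0,-1,0],
    [0,0,-1,0],
    [0,0,-1,0],
    [0,0,-1,0],
    [0,0,0,0],
  ],
  claw=28,
)

```text
clock: 22.5
ee_pos: [0.5377, -0.2991, 0.0195]
ee_rot: [0.044, 0.998, -0.002, 0.043]
contact_force: [-0.3, 0.4, 5.0]
opening: 0.453
```

Call:
carry_out(
  increments=[
    [0,0,15,0],
    [0,0,40,0],
    [0,0,50,0],
    [0,0,50,0],
    [0,0,50,0],
    [0,0,50,0],
    [0,0,45,0],
  ],
)

```text
clock: 23.2
ee_pos: [0.5205, -0.286, 0.3089]
ee_rot: [0.03, 0.999, -0.001, 0.024]
contact_force: [0.3, -0.1, -0.5]
opening: 0.457
```

Call:
carry_out(
  increments=[
    [-4,22,2,0],
    [-8,41,2,0],
    [-8,41,2,0],
    [-8,41,2,0],
    [-8,41,2,0],
    [-8,41,2,0],
    [-8,41,2,0],
    [-8,41,2,0],
  ],
)

```text
clock: 24.0
ee_pos: [0.4529, 0.0289, 0.3264]
ee_rot: [0.031, 0.999, -0.006, 0.022]
contact_force: [0.7, 0.4, -0.9]
opening: 0.457
```

Call:
carry_out(
  increments=[
    [-8,41,2,0],
    [-8,41,2,0],
    [-8,41,2,0],
    [-8,41,2,0],
    [-8,35,2,0],
    [-2,10,0,0],
  ],
)

```text
clock: 24.6
ee_pos: [0.3994, 0.2479, 0.3294]
ee_rot: [0.032, 0.999, -0.003, 0.014]
contact_force: [0.6, -0.8, -0.8]
opening: 0.456
```

Call:
carry_out(
  increments=[
    [12,0,-20,0],
    [11,0,-45,0],
    [0,0,-45,0],
    [0,0,-20,0],
    [0,0,-5,0],
  ],
)

```text
clock: 25.1
ee_pos: [0.4196, 0.2464, 0.1881]
ee_rot: [0.034, 0.999, -0.001, 0.012]
contact_force: [-0.0, 0.4, 0.5]
opening: 0.456
```

Call:
carry_out(
  increments=[
    [2,0,-2,0],
    [0,0,0,0],
    [0,0,0,0],
  ],
  claw=56,
)

```text
clock: 25.4
ee_pos: [0.422, 0.245, 0.1865]
ee_rot: [0.035, 0.999, -0.002, 0.012]
contact_force: [-0.1, -0.5, 1.2]
opening: 0.595
```

Call:
carry_out(
  increments=[
    [0,0,20,0],
    [0,0,40,0],
    [0,0,50,0],
    [15,20,25,0],
    [20,35,0,0],
    [20,35,0,0],
    [20,35,0,0],
    [20,20,0,0],
  ],
  claw=50,
)

```text
clock: 26.2
ee_pos: [0.5222, 0.3945, 0.3461]
ee_rot: [0.028, 0.999, -0.004, 0.025]
contact_force: [-1.0, 0.8, 0.5]
opening: 0.534
```

Run:
```python
from h import *
s=bot.state(); print(s['ee_pos'],s['ee_rot'])
p,d,m=grab('top','t6')
blob(p,d,m,178,240,155,258,'hen'); blob(p,d,m,178,240,155,258,'goose',0.172,0.24)
p,d,m=grab('wrist','w9'); cv2.imwrite('pics/w9c.png',cv2.cvtColor(p,cv2.COLOR_RGB2BGR))
```

```text
[0.5221741  0.39453121 0.34606395] [ 0.02816863  0.99927594 -0.00404591  0.02525381]
hen [226. 201.] 258 [542. 237.] [38. 54.] 86 ztop 0.197
hen [226. 224.] 252 [480. 237.] [38. 54.] 52 ztop 0.197
hen [223. 245.] 271 [426. 242.] [55. 37.] 1 ztop 0.196
goose [193. 167.] 463 [631. 324.] [56. 73.] 9 ztop 0.209
goose [222. 174.] 488 [612. 249.] [54. 79.] 70 ztop 0.21
goose [205. 202.] 511 [538. 291.] [79. 56.] 54 ztop 0.21
goose [196. 241.] 475 [435. 309.] [45. 79.] 87 ztop 0.21
```

View pics/w9c.png

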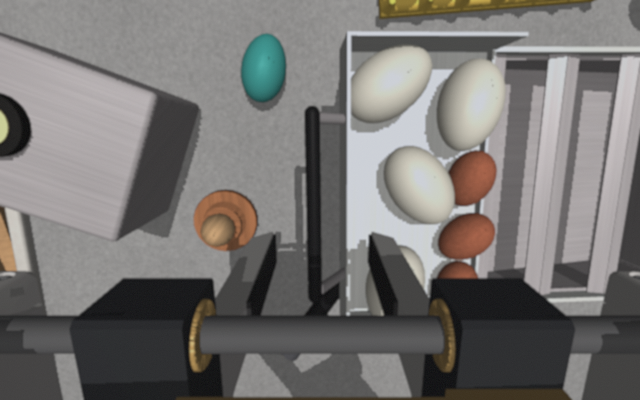

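All seven eggs are in the bin: white ones at (392,85), (471,105), (418,184) and (400,280), hen ones at (472,177), (467,235) and (460,270). The black handle lies between the fingers at about column 315. I grip it now.

Call:
carry_out(
  increments=[
    [0,1,-30,0],
    [0,1,-40,0],
    [0,1,-32,0],
    [0,0,-10,0],
    [0,0,0,0],
  ],
)

```text
clock: 26.8
ee_pos: [0.5247, 0.3967, 0.2386]
ee_rot: [0.026, 0.999, -0.005, 0.031]
contact_force: [-0.0, -0.2, 0.2]
opening: 0.531
```

Call:
carry_out(
  increments=[
    [0,0,0,0],
    [0,0,0,0],
    [0,0,0,0],
    [0,0,0,0],
    [0,0,0,0],
  ],
  claw=4,
  newtons=30,
)

```text
clock: 27.3
ee_pos: [0.528, 0.3979, 0.2482]
ee_rot: [0.022, 0.999, -0.005, 0.037]
contact_force: [0.6, 0.2, -0.4]
opening: 0.144
```

Call:
carry_out(
  increments=[
    [-1,0,0,0],
    [-1,0,-6,0],
    [0,0,-9,0],
    [0,0,-5,0],
  ],
  claw=30,
)

```text
clock: 27.7
ee_pos: [0.5265, 0.3984, 0.2284]
ee_rot: [0.021, 0.999, -0.005, 0.038]
contact_force: [-0.7, 0.3, 0.1]
opening: 0.315
```

Call:
carry_out(
  increments=[
    [-1,0,-2,0],
    [-1,0,-2,0],
    [0,0,-2,0],
    [0,0,-2,0],
  ],
  claw=4,
)

```text
clock: 28.1
ee_pos: [0.5235, 0.3965, 0.2203]
ee_rot: [0.024, 0.999, -0.005, 0.037]
contact_force: [-4.2, -1.8, 10.1]
opening: 0.118
```

Call:
carry_out(
  increments=[
    [2,0,4,0],
    [2,0,5,0],
  ],
  claw=22,
)

```text
clock: 28.3
ee_pos: [0.5272, 0.3966, 0.2296]
ee_rot: [0.024, 0.999, -0.005, 0.037]
contact_force: [0.2, 0.6, 0.1]
opening: 0.223
```

Call:
carry_out(
  increments=[
    [0,0,0,0],
    [0,0,0,0],
    [0,0,0,0],
  ],
  claw=4,
)

```text
clock: 28.6
ee_pos: [0.5281, 0.397, 0.2306]
ee_rot: [0.023, 0.999, -0.005, 0.037]
contact_force: [-0.4, -0.4, 1.9]
opening: 0.12
```

Call:
carry_out(
  increments=[
    [0,-10,18,0],
    [0,-11,16,0],
    [0,-6,8,0],
    [0,-7,8,0],
    [0,-7,7,0],
    [0,-7,7,0],
    [0,-8,6,0],
    [0,-8,6,0],
  ],
)

```text
clock: 29.4
ee_pos: [0.5282, 0.3439, 0.3]
ee_rot: [0.01, 0.999, -0.002, 0.037]
contact_force: [1.8, 4.1, -4.6]
opening: 0.119
```

Call:
carry_out(
  increments=[
    [0,-10,8,0],
    [0,-12,9,0],
    [0,-16,10,0],
    [0,-18,9,0],
    [0,-19,7,0],
    [0,-19,5,0],
    [0,-20,3,0],
    [0,-20,1,0],
  ],
)

```text
clock: 30.2
ee_pos: [0.5284, 0.2154, 0.349]
ee_rot: [-0.0, 0.999, 0.002, 0.038]
contact_force: [2.2, 4.5, -5.9]
opening: 0.114
```

Run:
```python
from h import *
p,d,m=grab('top','t7'); cv2.imwrite('pics/t7c.png',cv2.resize(cv2.cvtColor(p[130:280,130:450],cv2.COLOR_RGB2BGR),None,fx=2.5,fy=2.5))
```

```text
(no output)
```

View pics/t7c.png

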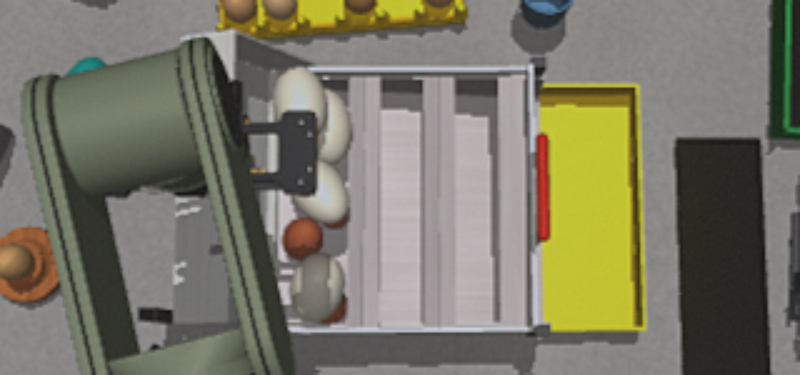

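Call:
carry_out(
  increments=[
    [0,-14,0,0],
    [0,-10,0,0],
    [0,0,0,0],
    [0,0,0,0],
    [0,0,0,0],
    [0,0,0,0],
  ],
)

```text
clock: 30.85
ee_pos: [0.5284, 0.1885, 0.3477]
ee_rot: [0.001, 0.999, 0.001, 0.037]
contact_force: [2.5, 0.9, -3.2]
opening: 0.118
```

Run:
```python
from h import *
p,d,m=grab('top','t8'); blob(p,d,m,225,350,155,265,'hen',-.1,.3,40); blob(p,d,m,235,350,155,265,'goose',.126,.26,60)
p,d,m=grab('wrist','w10'); cv2.imwrite('pics/w10.png',cv2.cvtColor(p,cv2.COLOR_RGB2BGR)); blob(p,d,m,0,640,0,400,'hen',0,.25,100)
```

```text
hen [347. 206.] 184 [549. -86.] [ 31. 149.] 89 ztop 0.213
hen [254. 224.] 113 [487. 167.] [44. 23.] 12 ztop 0.161
hen [327. 231.] 43 [473. -32.] [32. 12.] 0 ztop 0.069
goose [272. 166.] 586 [636.  63.] [278. 101.] 84 ztop 0.207
goose [316. 248.] 265 [418.   2.] [142. 293.] 38 ztop 0.204
goose [260. 213.] 226 [514. 156.] [61. 38.] 88 ztop 0.164
goose [258. 247.] 158 [420. 153.] [58. 25.] 11 ztop 0.163
hen [615. 205.] 2571 [ 489. -165.] [193. 189.] 90 ztop 0.212
hen [496. 202.] 1912 [506. -51.] [47. 97.] 81 ztop 0.066
hen [102. 223.] 2283 [466. 513.] [86. 79.] 23 ztop 0.043
hen [341. 228.] 155 [494. 166.] [21.  9.] 77 ztop 0.156
```

View pics/w10.png

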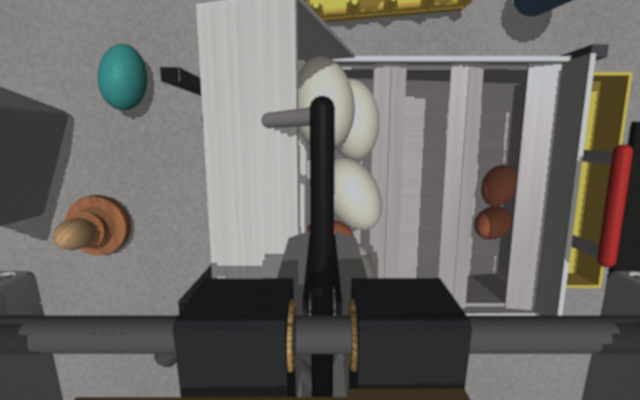

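Call:
carry_out(
  increments=[
    [0,11,0,0],
    [0,20,0,0],
    [0,20,-1,0],
    [0,20,-3,0],
    [0,19,-5,0],
    [0,18,-7,0],
    [0,18,-9,0],
    [0,17,-11,0],
  ],
)

```text
clock: 31.75
ee_pos: [0.5287, 0.328, 0.319]
ee_rot: [0.014, 0.999, -0.003, 0.041]
contact_force: [0.7, -2.1, 1.9]
opening: 0.116
```

Call:
carry_out(
  increments=[
    [0,16,-12,0],
    [0,14,-14,0],
    [0,13,-15,0],
    [0,11,-16,0],
  ],
)

```text
clock: 32.15
ee_pos: [0.5289, 0.3868, 0.2594]
ee_rot: [0.015, 0.999, -0.002, 0.043]
contact_force: [1.7, -2.0, 1.6]
opening: 0.115
```

Call:
carry_out(
  increments=[
    [0,9,-18,0],
    [0,1,-6,0],
  ],
)

```text
clock: 32.35
ee_pos: [0.5289, 0.3975, 0.2357]
ee_rot: [0.016, 0.999, -0.002, 0.043]
contact_force: [-10.9, -14.8, 33.1]
opening: 0.115
```

Call:
carry_out(
  increments=[
    [0,0,0,0],
    [0,0,0,0],
    [0,0,20,0],
    [0,0,40,0],
    [0,0,50,0],
    [0,-30,40,0],
    [0,-40,20,0],
    [0,-40,0,0],
  ],
  claw=60,
)

```text
clock: 33.15
ee_pos: [0.5217, 0.293, 0.3964]
ee_rot: [0.015, 0.999, 0.003, 0.033]
contact_force: [0.9, 0.1, 0.1]
opening: 0.637
```

Run:
```python
from h import *
s=bot.state(); print(s['ee_pos'],s['ee_rot'])
p,d,m=grab('top','t9'); w=pts(d,m); print('handle z',np.nanmedian(w[185:225,157:162,2]))
blob(p,d,m,225,350,155,265,'hen',-.1,.3,40); blob(p,d,m,238,350,155,265,'goose',.126,.26,60)
cv2.imwrite('pics/t9c.png',cv2.resize(cv2.cvtColor(p[130:280,130:450],cv2.COLOR_RGB2BGR),None,fx=2.5,fy=2.5))
```

```text
[0.52170678 0.2929653  0.39636592] [0.01547155 0.99932492 0.0029592  0.03319002]
handle z 0.7499513426412792
hen [347. 206.] 183 [549. -87.] [148.  31.] 1 ztop 0.213
hen [249. 225.] 247 [482. 182.] [39. 54.] 1 ztop 0.163
goose [259. 172.] 904 [622.  82.] [248. 105.] 90 ztop 0.203
goose [342. 197.] 149 [549. -72.] [251.  24.] 4 ztop 0.207
goose [259. 207.] 467 [531. 156.] [74. 60.] 2 ztop 0.165
goose [258. 244.] 482 [430. 157.] [54. 80.] 82 ztop 0.161
goose [299. 261.] 198 [383.  62.] [ 35. 270.] 7 ztop 0.162
```

View pics/t9c.png

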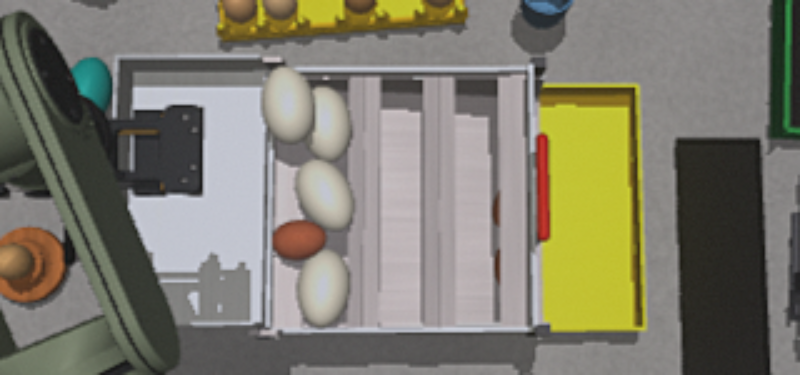

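Run:
```python
from h import *
p,d,m=grab('top'); w=pts(d,m)
for u,v,z in((288,103,.185),(328,123,.14),(325,194,.133),(300,240,.145),(323,288,.133)):
    U,V=130+u/2.5,130+v/2.5; print((u,v),np.round(ray(U,V,m,z),3),'surf',np.round(w[int(V),int(U)],3))
H=hsv(p)
```

```text
(288, 103) [0.622 0.189 0.185] surf [0.618 0.187 0.205]
(328, 123) [0.609 0.151 0.14 ] surf [0.605 0.15  0.159]
(325, 194) [0.531 0.154 0.133] surf [0.528 0.151 0.164]
(300, 240) [0.479 0.179 0.145] surf [0.478 0.177 0.163]
(323, 288) [0.428 0.155 0.133] surf [0.427 0.153 0.159]
```

Call:
carry_out(
  increments=[
    [33,-35,-20,0],
    [33,-35,-20,0],
    [32,-35,-20,0],
    [0,0,-40,0],
    [0,0,-45,0],
    [0,0,-40,0],
    [0,0,-15,0],
  ],
  claw=80,
  newtons=30,
)

```text
clock: 33.95
ee_pos: [0.6179, 0.1921, 0.1834]
ee_rot: [0.01, 0.999, 0.0, 0.031]
contact_force: [-0.1, -0.8, -0.9]
opening: 0.851
```

Call:
carry_out(
  increments=[
    [0,-2,0,0],
    [0,0,-1,0],
    [0,0,-1,0],
    [0,0,-1,0],
    [0,0,-1,0],
    [0,0,-1,0],
    [0,0,-1,0],
  ],
  claw=40,
)

```text
clock: 34.65
ee_pos: [0.6148, 0.1921, 0.1748]
ee_rot: [0.01, 1.0, 0.001, 0.026]
contact_force: [-3.3, -2.3, 4.0]
opening: 0.603
```

Call:
carry_out(
  increments=[
    [0,0,15,0],
    [0,0,30,0],
    [0,0,40,0],
    [0,0,40,0],
  ],
)

```text
clock: 35.05
ee_pos: [0.6116, 0.1928, 0.2974]
ee_rot: [0.009, 1.0, 0.001, 0.021]
contact_force: [0.3, -0.4, -1.1]
opening: 0.605
```

Call:
carry_out(
  increments=[
    [-3,-20,3,3],
    [-6,-39,2,6],
    [-6,-40,2,6],
    [-6,-40,2,6],
    [-6,-40,2,6],
    [-6,-40,2,6],
    [-6,-40,2,6],
    [-6,-40,2,6],
  ],
)

```text
clock: 35.85
ee_pos: [0.5756, -0.1075, 0.3394]
ee_rot: [-0.004, 0.913, 0.405, 0.046]
contact_force: [0.1, 1.0, -0.8]
opening: 0.606
```

Call:
carry_out(
  increments=[
    [-6,-40,2,6],
    [-6,-40,2,6],
    [-6,-40,2,6],
    [-6,-40,2,6],
    [-6,-40,2,6],
    [-6,-40,2,6],
    [-6,-40,2,6],
    [-6,-40,0,0],
  ],
)

```text
clock: 36.65
ee_pos: [0.5297, -0.4437, 0.3679]
ee_rot: [-0.008, 0.694, 0.718, 0.049]
contact_force: [0.2, 0.3, -1.5]
opening: 0.603
```

Call:
carry_out(
  increments=[
    [-4,-9,-20,-3],
    [-5,-9,-45,-2],
    [-4,-8,-45,0],
    [0,0,-40,0],
    [0,0,-20,0],
    [0,0,0,0],
  ],
)

```text
clock: 37.25
ee_pos: [0.5169, -0.4833, 0.2011]
ee_rot: [0.007, 0.729, 0.683, 0.048]
contact_force: [0.2, -0.2, -1.1]
opening: 0.601
```

Call:
carry_out(
  increments=[
    [0,6,-10,0],
    [0,5,-12,0],
    [0,2,-10,0],
    [0,0,0,0],
  ],
)

```text
clock: 37.65
ee_pos: [0.52, -0.4714, 0.1732]
ee_rot: [0.013, 0.729, 0.683, 0.048]
contact_force: [-0.4, -0.2, -2.3]
opening: 0.608
```

Call:
carry_out(
  increments=[
    [0,0,-5,0],
    [-2,0,-4,0],
    [0,0,0,0],
  ],
)

```text
clock: 37.95
ee_pos: [0.519, -0.4721, 0.1659]
ee_rot: [0.015, 0.728, 0.684, 0.048]
contact_force: [-0.6, -0.0, -0.5]
opening: 0.604
```

Call:
carry_out(
  increments=[
    [0,0,-3,0],
    [0,0,-2,0],
  ],
)

```text
clock: 38.15
ee_pos: [0.5193, -0.4728, 0.1616]
ee_rot: [0.016, 0.728, 0.684, 0.047]
contact_force: [0.3, -0.1, -1.3]
opening: 0.605
```

Call:
carry_out(
  increments=[
    [0,0,0,0],
    [0,0,0,0],
    [0,0,2,0],
    [0,0,30,0],
    [0,0,50,0],
    [0,0,50,0],
    [0,0,0,0],
  ],
  claw=80,
)

```text
clock: 38.85
ee_pos: [0.5182, -0.4717, 0.2977]
ee_rot: [0.015, 0.728, 0.683, 0.048]
contact_force: [0.3, -0.1, 2.5]
opening: 0.853
```

Run:
```python
from h import *
s=bot.state(); print(s['ee_pos'],s['ee_rot'])
p,d,m=grab('wrist','w11'); blob(p,d,m,0,640,0,330,'goose',.02,.2,300)
p,d,m=grab('top','t10'); cv2.imwrite('pics/t10c.png',cv2.resize(cv2.cvtColor(p[90:280,230:530],cv2.COLOR_RGB2BGR),None,fx=2.6,fy=2.6))
```

```text
[ 0.51824065 -0.47168002  0.29771891] [0.01494095 0.7284367  0.68328055 0.04779584]
goose [310. 189.] 15613 [ 534. -478.] [132. 163.] 86 ztop 0.12
goose [498. 167.] 2170 [ 761. -469.] [83. 51.] 88 ztop 0.065
goose [ 50. 237.] 4744 [ 202. -530.] [ 99. 132.] 23 ztop 0.099
goose [317. 250.] 602 [ 536. -533.] [ 32. 156.] 75 ztop 0.133
```

View pics/t10c.png

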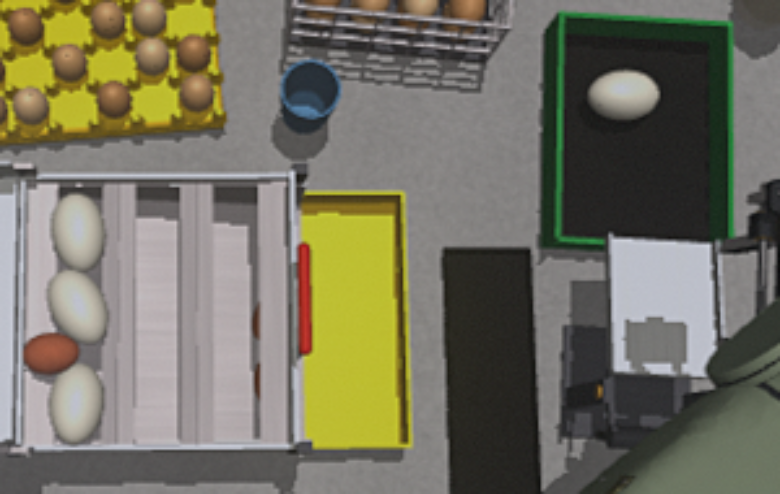

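The first goose egg tipped into the crate, at crop (624,95). Three more lie in slot 1 at (78,230), (76,305) and (75,405). The hen egg hangs by the wall at (50,353).

Run:
```python
from h import *
p,d,m=grab('top','t11'); w=pts(d,m)
H=hsv(p).astype(int); V,U=np.mgrid[:400,:640]
k=(U>244)&(U<276)&(V>160)&(V<262)&(H[...,2]>120)&(H[...,1]<60)&(w[...,2]>.133)&(w[...,1]<.188)&(w[...,1]>.12)
for c,cen in comps(cv2.erode(k.astype(np.uint8),np.ones((3,3))),40):
    q=w[c]; r=cv2.minAreaRect((q[:,:2]*1000).astype(np.float32)); print(np.round(cen),c.sum(),np.round(r[0]),np.round(r[1]),round(r[2]),np.percentile(q[:,2],95))
blob(p,d,m,225,300,155,265,'hen',.1,.3,40)
```

```text
[259. 178.] 343 [611. 155.] [62. 53.] 45 0.16097890295241302
[259. 207.] 361 [531. 153.] [73. 46.] 45 0.16505782745247122
[258. 244.] 345 [430. 156.] [51. 66.] 59 0.16165732476180744
hen [249. 225.] 243 [482. 181.] [38. 53.] 4 ztop 0.162
```

Call:
carry_out(
  increments=[
    [3,20,0,-3],
    [6,40,-1,-6],
    [6,40,-1,-6],
    [6,40,-1,-6],
    [6,40,-1,-6],
    [6,40,-1,-6],
    [6,40,-1,-6],
    [6,40,-1,-6],
  ],
  claw=68,
  newtons=35,
)

```text
clock: 39.8
ee_pos: [0.5492, -0.1576, 0.2535]
ee_rot: [0.007, 0.943, 0.331, 0.038]
contact_force: [1.2, 0.8, 0.8]
opening: 0.726
```

Call:
carry_out(
  increments=[
    [6,40,-1,-6],
    [6,40,-1,-6],
    [6,40,-1,-6],
    [6,40,-1,-6],
    [6,40,-1,-6],
    [6,40,-1,-6],
    [6,40,-1,-6],
    [6,40,-1,-6],
  ],
)

```text
clock: 40.6
ee_pos: [0.5829, 0.1774, 0.2213]
ee_rot: [0.016, 0.995, -0.099, 0.014]
contact_force: [0.4, 1.2, -0.1]
opening: 0.725
```

Call:
carry_out(
  increments=[
    [14,-13,0,6],
    [14,-13,-15,5],
    [0,0,-30,0],
    [0,0,-20,0],
    [0,0,0,0],
  ],
)

```text
clock: 41.1
ee_pos: [0.6024, 0.1588, 0.1397]
ee_rot: [0.015, 1.0, 0.005, 0.004]
contact_force: [0.3, 0.2, -0.3]
opening: 0.723
```

Call:
carry_out(
  increments=[
    [5,-4,1,0],
    [0,-1,0,0],
    [0,0,0,0],
    [0,0,0,0],
    [0,0,0,0],
    [0,0,0,0],
  ],
  claw=40,
)

```text
clock: 41.7
ee_pos: [0.6072, 0.1534, 0.141]
ee_rot: [0.015, 1.0, 0.005, 0.004]
contact_force: [-1.0, -0.2, -1.3]
opening: 0.606
```

Firm at 57 mm. I lift and check.

Call:
carry_out(
  increments=[
    [0,0,15,0],
    [0,0,40,0],
    [0,0,50,0],
    [0,0,50,0],
    [0,0,20,0],
  ],
)

```text
clock: 42.2
ee_pos: [0.6015, 0.1522, 0.3208]
ee_rot: [0.016, 1.0, 0.005, -0.001]
contact_force: [0.2, -0.0, -0.9]
opening: 0.605
```

Call:
carry_out(
  increments=[
    [-5,-20,0,3],
    [-6,-39,-1,6],
    [-6,-39,-1,6],
    [-6,-39,-1,6],
    [-6,-39,-1,6],
    [-6,-39,-1,6],
    [-6,-39,-1,6],
    [-6,-39,-1,6],
  ],
)

```text
clock: 43.0
ee_pos: [0.5551, -0.1446, 0.3356]
ee_rot: [0.014, 0.913, 0.407, 0.019]
contact_force: [0.9, 0.0, -1.4]
opening: 0.604
```

Call:
carry_out(
  increments=[
    [-6,-39,-1,6],
    [-6,-39,-1,6],
    [-6,-39,-1,6],
    [-6,-39,-1,6],
    [-6,-39,-1,6],
    [-6,-39,-1,6],
    [-6,-39,-1,4],
    [-6,-40,0,0],
  ],
)

```text
clock: 43.8
ee_pos: [0.5019, -0.4703, 0.3419]
ee_rot: [0.013, 0.707, 0.706, 0.025]
contact_force: [-0.0, 0.5, -1.7]
opening: 0.601
```

Call:
carry_out(
  increments=[
    [5,3,-20,-3],
    [5,3,-45,0],
    [5,3,-45,0],
    [0,2,-30,0],
    [0,2,-15,0],
    [0,0,0,0],
  ],
)

```text
clock: 44.4
ee_pos: [0.5138, -0.4668, 0.1913]
ee_rot: [0.02, 0.73, 0.683, 0.022]
contact_force: [-0.7, 0.1, -1.2]
opening: 0.607
```

Call:
carry_out(
  increments=[
    [2,-2,-10,0],
    [1,-1,-8,0],
    [0,0,-3,0],
    [0,0,-2,0],
  ],
)

```text
clock: 44.8
ee_pos: [0.5198, -0.4734, 0.1746]
ee_rot: [0.026, 0.729, 0.683, 0.021]
contact_force: [0.1, 0.6, -0.8]
opening: 0.601
```

Call:
carry_out(
  increments=[
    [0,0,-3,0],
    [0,0,-2,0],
  ],
)

```text
clock: 45.0
ee_pos: [0.5204, -0.4742, 0.171]
ee_rot: [0.028, 0.729, 0.683, 0.021]
contact_force: [0.0, 1.3, -1.3]
opening: 0.602
```

Call:
carry_out(
  increments=[
    [0,0,0,0],
    [0,0,0,0],
    [0,0,2,0],
    [0,0,30,0],
    [0,0,50,0],
    [0,0,50,0],
    [0,0,5,0],
  ],
  claw=80,
)

```text
clock: 45.7
ee_pos: [0.5192, -0.4728, 0.3124]
ee_rot: [0.027, 0.729, 0.683, 0.021]
contact_force: [0.3, -0.7, 1.8]
opening: 0.852
```

```bash
cat > chk.py <<'E'
from h import *
s=bot.state(); print(np.round(s['ee_pos'],4),np.round(s['ee_rot'],3))
p,d,m=grab('wrist'); blob(p,d,m,0,640,0,330,'goose',.02,.2,300)
p,d,m=grab('top'); w=pts(d,m); print('top crate:'); blob(p,d,m,440,512,95,190,'goose',.02,.1,60)
print('bed z',np.round(np.nanmedian(w[185:200,475:500],axis=(0,1)),3))
H=hsv(p).astype(int); V,U=np.mgrid[:400,:640]
k=(U>244)&(U<345)&(V>160)&(V<262)&(H[...,2]>120)&(H[...,1]<60)&(w[...,2]>.133)&(w[...,1]<.188)&(w[...,1]>-.05)
print('grate:')
for c,cen in comps(cv2.erode(k.astype(np.uint8),np.ones((3,3))),40):
    q=w[c]; r=cv2.minAreaRect((q[:,:2]*1000).astype(np.float32)); print(np.round(cen),c.sum(),np.round(r[0]),np.round(r[1]),round(r[2]),np.percentile(q[:,2],95))
blob(p,d,m,225,338,155,265,'hen',0,.3,20)
E
python3 chk.py
```

```text
[ 0.5192 -0.4728  0.3124] [0.027 0.729 0.683 0.021]
goose [560. 147.] 2253 [ 846. -466.] [81. 60.] 86 ztop 0.065
goose [314. 178.] 15847 [ 534. -483.] [153. 174.] 81 ztop 0.127
goose [507. 158.] 2113 [ 774. -476.] [68. 70.] 48 ztop 0.065
goose [ 56. 234.] 7231 [ 201. -540.] [110. 150.] 23 ztop 0.115
top crate:
goose [469. 108.] 323 [ 846. -466.] [52. 78.] 5 ztop 0.067
goose [472. 126.] 315 [ 789. -475.] [50. 76.] 8 ztop 0.067
bed z [ 0.575 -0.482  0.115]
grate:
[259. 205.] 356 [535. 154.] [71. 47.] 27 0.16123457001030944
[259. 245.] 355 [428. 155.] [70. 46.] 4 0.16111218559759502
hen [249. 225.] 237 [480. 182.] [36. 54.] 0 ztop 0.162
```

Call:
carry_out(
  increments=[
    [2,20,2,-2],
    [3,38,3,-5],
    [3,38,3,-5],
    [3,38,3,-5],
    [3,38,3,-5],
    [3,38,3,-5],
    [3,38,3,-5],
    [3,38,3,-5],
  ],
  claw=70,
)

```text
clock: 46.6
ee_pos: [0.5311, -0.1756, 0.3064]
ee_rot: [0.012, 0.916, 0.4, 0.009]
contact_force: [0.1, 0.6, 1.3]
opening: 0.745
```

Call:
carry_out(
  increments=[
    [3,38,3,-5],
    [3,38,3,-5],
    [3,38,3,-5],
    [3,38,3,-5],
    [3,38,3,-5],
    [3,38,3,-5],
    [3,38,3,-5],
    [3,40,3,0],
  ],
)

```text
clock: 47.4
ee_pos: [0.5442, 0.1446, 0.3098]
ee_rot: [0.007, 0.996, 0.092, -0.009]
contact_force: [0.5, -0.7, 0.3]
opening: 0.746
```

Call:
carry_out(
  increments=[
    [-2,2,-25,0],
    [0,0,-45,0],
    [0,0,-45,0],
    [0,0,-35,0],
    [0,0,-12,0],
    [0,0,0,0],
  ],
)

```text
clock: 48.0
ee_pos: [0.5362, 0.1539, 0.1358]
ee_rot: [0.006, 0.995, 0.097, -0.013]
contact_force: [0.9, 2.5, 19.7]
opening: 0.744
```

Touching a bar at 20 N, so I raise a little and close.

Call:
carry_out(
  increments=[
    [0,-1,6,0],
    [0,0,0,0],
    [0,0,0,0],
    [0,0,0,0],
    [0,0,0,0],
    [0,0,0,0],
    [0,0,0,0],
  ],
  claw=40,
)

```text
clock: 48.7
ee_pos: [0.536, 0.1537, 0.1419]
ee_rot: [0.005, 0.995, 0.097, -0.013]
contact_force: [0.0, 1.5, -0.2]
opening: 0.607
```

Call:
carry_out(
  increments=[
    [0,0,15,0],
    [0,0,40,0],
    [0,0,50,0],
    [0,0,50,0],
    [0,0,20,0],
  ],
)

```text
clock: 49.2
ee_pos: [0.5291, 0.1507, 0.3193]
ee_rot: [0.007, 0.995, 0.097, -0.021]
contact_force: [1.3, -0.8, -0.6]
opening: 0.604
```

Call:
carry_out(
  increments=[
    [0,-20,0,2],
    [-1,-39,-1,5],
    [-1,-39,-1,5],
    [-1,-39,-1,5],
    [-1,-39,-1,5],
    [-1,-39,-1,5],
    [-1,-39,-1,5],
    [-1,-39,-1,5],
  ],
)

```text
clock: 50.0
ee_pos: [0.5216, -0.1498, 0.3283]
ee_rot: [0.015, 0.906, 0.423, -0.009]
contact_force: [0.3, 0.1, -0.5]
opening: 0.602
```

Call:
carry_out(
  increments=[
    [-1,-39,-1,5],
    [-1,-39,-1,5],
    [-1,-39,-1,5],
    [-1,-39,-1,5],
    [0,-39,-1,5],
    [0,-39,-1,5],
    [0,-39,-1,5],
    [0,-39,0,5],
  ],
)

```text
clock: 50.8
ee_pos: [0.511, -0.4758, 0.3283]
ee_rot: [0.019, 0.697, 0.717, -0.005]
contact_force: [1.6, 0.3, -2.2]
opening: 0.606
```

Call:
carry_out(
  increments=[
    [1,2,-20,0],
    [1,2,-45,0],
    [1,2,-45,0],
    [0,2,-25,0],
    [0,2,-12,0],
    [0,0,0,0],
  ],
)

```text
clock: 51.4
ee_pos: [0.5085, -0.4749, 0.181]
ee_rot: [0.021, 0.7, 0.713, -0.008]
contact_force: [-0.8, -0.2, -1.1]
opening: 0.605
```

Call:
carry_out(
  increments=[
    [5,1,-3,-3],
    [4,1,-5,0],
    [0,0,-2,0],
    [0,0,-1,0],
  ],
)

```text
clock: 51.8
ee_pos: [0.5198, -0.4757, 0.1769]
ee_rot: [0.025, 0.719, 0.695, -0.01]
contact_force: [0.3, 0.3, -1.0]
opening: 0.606
```

Call:
carry_out(
  increments=[
    [-1,0,-5,0],
    [0,0,-3,0],
  ],
)

```text
clock: 52.0
ee_pos: [0.5194, -0.4767, 0.1708]
ee_rot: [0.027, 0.718, 0.695, -0.01]
contact_force: [-0.2, 0.9, -0.4]
opening: 0.604
```

Call:
carry_out(
  increments=[
    [0,0,0,0],
    [0,0,0,0],
    [0,0,2,0],
    [0,0,30,0],
    [0,0,50,0],
    [0,0,50,0],
    [0,0,5,0],
  ],
  claw=80,
)

```text
clock: 52.7
ee_pos: [0.517, -0.4749, 0.3103]
ee_rot: [0.024, 0.718, 0.695, -0.01]
contact_force: [0.9, 0.4, 0.9]
opening: 0.851
```

```bash
python3 chk.py
```

```text
[ 0.517  -0.4749  0.3103] [ 0.024  0.718  0.695 -0.01 ]
goose [324. 167.] 15685 [ 533. -486.] [150. 162.] 86 ztop 0.123
goose [537. 157.] 7018 [ 792. -479.] [179.  87.] 7 ztop 0.065
goose [ 79. 213.] 6226 [ 201. -540.] [109. 150.] 23 ztop 0.099
goose [ 27. 246.] 2809 [ 204. -540.] [68. 65.] 77 ztop 0.121
top crate:
goose [469. 108.] 318 [ 846. -469.] [51. 79.] 3 ztop 0.066
goose [472. 126.] 315 [ 789. -477.] [50. 78.] 10 ztop 0.066
goose [478. 144.] 327 [ 732. -491.] [76. 53.] 62 ztop 0.066
bed z [ 0.577 -0.486  0.105]
grate:
[258. 245.] 378 [429. 156.] [47. 71.] 76 0.16136028377378303
hen [326. 190.] 42 [591. -30.] [12. 33.] 90 ztop 0.068
```

Call:
carry_out(
  increments=[
    [-2,20,2,-2],
    [-4,39,3,-6],
    [-4,39,3,-6],
    [-4,39,3,-6],
    [-4,39,3,-6],
    [-4,39,3,-6],
    [-4,39,3,-6],
    [-4,39,3,-6],
  ],
  claw=70,
)

```text
clock: 53.6
ee_pos: [0.4747, -0.1698, 0.3041]
ee_rot: [-0.002, 0.934, 0.357, -0.02]
contact_force: [-1.0, -0.3, -0.5]
opening: 0.745
```

Call:
carry_out(
  increments=[
    [-4,39,3,-6],
    [-4,39,3,-6],
    [-4,39,3,-6],
    [-4,39,3,-6],
    [-4,39,3,-6],
    [-4,39,3,-6],
    [-4,39,3,-6],
    [-5,39,3,-6],
  ],
)

```text
clock: 54.4
ee_pos: [0.4284, 0.1564, 0.3091]
ee_rot: [-0.018, 0.997, -0.072, -0.031]
contact_force: [-0.0, -0.3, 0.7]
opening: 0.746
```

Call:
carry_out(
  increments=[
    [1,-1,-25,0],
    [1,-1,-45,0],
    [0,0,-45,0],
    [0,0,-35,0],
    [0,0,-10,0],
    [0,0,0,0],
  ],
)

```text
clock: 55.0
ee_pos: [0.4212, 0.1597, 0.1361]
ee_rot: [-0.017, 0.997, -0.068, -0.037]
contact_force: [2.6, 0.7, 6.3]
opening: 0.742
```

Call:
carry_out(
  increments=[
    [6,-4,5,0],
    [2,-1,0,0],
    [0,0,0,0],
    [0,0,0,0],
    [0,0,0,0],
    [0,0,0,0],
    [0,0,0,0],
  ],
  claw=40,
)

```text
clock: 55.7
ee_pos: [0.4336, 0.1543, 0.1467]
ee_rot: [-0.018, 0.997, -0.068, -0.033]
contact_force: [-0.5, -0.1, -1.3]
opening: 0.602
```

Call:
carry_out(
  increments=[
    [0,0,15,0],
    [0,0,40,0],
    [0,0,50,0],
    [0,0,50,0],
    [0,0,20,0],
  ],
)

```text
clock: 56.2
ee_pos: [0.4266, 0.1534, 0.3217]
ee_rot: [-0.016, 0.997, -0.068, -0.041]
contact_force: [1.4, -0.0, -0.9]
opening: 0.606
```

Call:
carry_out(
  increments=[
    [3,-20,0,4],
    [6,-39,-1,6],
    [6,-39,-1,6],
    [6,-39,-1,6],
    [6,-39,-1,6],
    [6,-39,-1,6],
    [6,-39,-1,6],
    [6,-39,-1,6],
  ],
)

```text
clock: 57.0
ee_pos: [0.4731, -0.145, 0.3209]
ee_rot: [-0.002, 0.937, 0.347, -0.038]
contact_force: [0.1, 0.5, -0.5]
opening: 0.602
```

Call:
carry_out(
  increments=[
    [6,-39,-1,6],
    [6,-39,-1,6],
    [6,-39,-1,6],
    [6,-39,-1,6],
    [7,-39,-1,6],
    [7,-39,-1,6],
    [7,-39,-1,6],
    [7,-39,0,6],
  ],
)

```text
clock: 57.8
ee_pos: [0.5241, -0.4683, 0.3096]
ee_rot: [0.01, 0.702, 0.711, -0.036]
contact_force: [0.9, -0.2, -1.3]
opening: 0.606
```

Call:
carry_out(
  increments=[
    [0,2,-20,0],
    [0,2,-45,0],
    [0,2,-45,0],
    [0,2,-25,0],
    [0,2,-8,0],
    [0,0,0,0],
  ],
)

```text
clock: 58.4
ee_pos: [0.5214, -0.4642, 0.1583]
ee_rot: [0.009, 0.704, 0.709, -0.036]
contact_force: [-0.9, -0.5, -1.5]
opening: 0.603
```

Call:
carry_out(
  increments=[
    [-2,-4,12,-3],
    [-2,-4,10,0],
    [0,0,0,0],
    [0,0,0,0],
    [0,0,0,0],
  ],
)

```text
clock: 58.9
ee_pos: [0.5198, -0.4745, 0.188]
ee_rot: [0.013, 0.722, 0.691, -0.036]
contact_force: [0.3, 0.3, -1.0]
opening: 0.606
```

Call:
carry_out(
  increments=[
    [0,0,-5,0],
    [0,0,-4,0],
    [-1,0,-3,0],
    [0,0,-2,0],
  ],
)

```text
clock: 59.3
ee_pos: [0.5187, -0.4738, 0.1727]
ee_rot: [0.013, 0.722, 0.691, -0.036]
contact_force: [-0.5, 0.5, -1.5]
opening: 0.603
```

Run:
```python
from h import *
print(bot.state()['ee_pos'],bot.state()['contact_force'])
p,d,m=grab('wrist','w12'); cv2.imwrite('pics/w12c.png',cv2.cvtColor(p,cv2.COLOR_RGB2BGR))
```

```text
[ 0.51871615 -0.47384554  0.17268235] [-0.48752192  0.49521419 -1.46984071]
```

View pics/w12c.png

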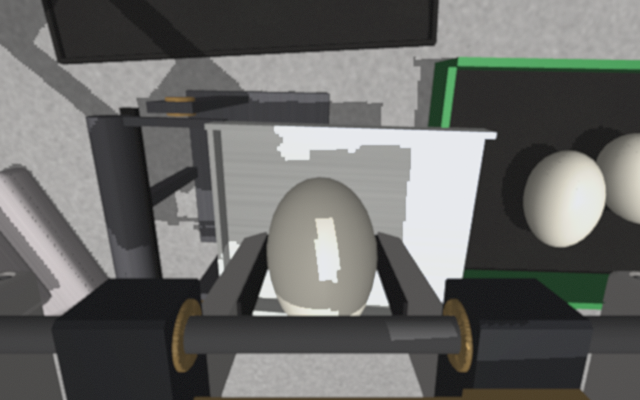

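The egg (320,245) is held just over the rocker bed, lying across the tray, with the earlier eggs already in the crate on the right. I release it.

Call:
carry_out(
  increments=[
    [0,0,-2,0],
    [0,0,0,0],
    [0,0,0,0],
    [0,0,2,0],
    [0,0,30,0],
    [0,0,50,0],
    [0,0,50,0],
    [0,0,5,0],
  ],
  claw=80,
)

```text
clock: 60.15
ee_pos: [0.517, -0.4721, 0.3101]
ee_rot: [0.011, 0.722, 0.691, -0.036]
contact_force: [-0.5, -0.8, -0.1]
opening: 0.855
```

```bash
python3 chk.py
```

```text
[ 0.517  -0.4721  0.3101] [ 0.011  0.722  0.691 -0.036]
goose [611. 141.] 2715 [ 848. -464.] [80. 57.] 87 ztop 0.065
goose [341. 170.] 18045 [ 540. -480.] [151. 205.] 79 ztop 0.139
goose [559. 147.] 2606 [ 791. -470.] [83. 62.] 89 ztop 0.065
goose [509. 166.] 2419 [ 734. -490.] [66. 71.] 55 ztop 0.065
goose [460. 177.] 2203 [ 677. -502.] [61. 76.] 44 ztop 0.065
goose [100. 210.] 4975 [ 201. -540.] [110. 150.] 23 ztop 0.099
goose [ 47. 241.] 2866 [ 200. -540.] [72. 71.] 2 ztop 0.122
top crate:
goose [467. 108.] 328 [ 847. -463.] [78. 50.] 89 ztop 0.066
goose [470. 126.] 329 [ 790. -469.] [50. 78.] 18 ztop 0.065
goose [477. 143.] 343 [ 735. -489.] [50. 78.] 20 ztop 0.066
goose [483. 162.] 328 [ 677. -502.] [54. 74.] 42 ztop 0.067
bed z [ 0.572 -0.475  0.133]
grate:
hen [326. 190.] 43 [591. -30.] [12. 33.] 89 ztop 0.066
```

All four goose eggs are in the crate. Now the gate.

Call:
carry_out(
  increments=[
    [2,30,2,-7],
    [2,39,2,-8],
    [2,39,2,-8],
    [2,39,2,-8],
    [2,39,2,-8],
    [3,39,2,-8],
    [3,39,2,-8],
    [3,39,2,-8],
  ],
  claw=50,
)

```text
clock: 61.05
ee_pos: [0.5251, -0.1569, 0.2981]
ee_rot: [-0.029, 0.981, 0.186, -0.039]
contact_force: [0.4, 0.8, -0.2]
opening: 0.532
```

Call:
carry_out(
  increments=[
    [3,39,2,-8],
    [3,30,2,-8],
    [2,6,0,-5],
  ],
)

```text
clock: 61.35
ee_pos: [0.5294, -0.0735, 0.2949]
ee_rot: [-0.04, 0.998, -0.002, -0.038]
contact_force: [-0.7, 0.2, 0.5]
opening: 0.533
```

Call:
carry_out(
  increments=[
    [0,-3,-30,0],
    [0,-3,-35,0],
    [0,0,-20,0],
    [0,0,-4,0],
    [0,0,0,0],
  ],
)

```text
clock: 61.85
ee_pos: [0.5232, -0.0747, 0.1941]
ee_rot: [-0.042, 0.998, -0.001, -0.046]
contact_force: [-0.2, -0.5, -0.5]
opening: 0.534
```

Call:
carry_out(
  increments=[
    [2,-3,3,0],
    [0,0,0,0],
    [0,0,0,0],
    [0,0,0,0],
    [0,0,0,0],
    [0,0,0,0],
  ],
  claw=6,
  newtons=40,
)

```text
clock: 62.45
ee_pos: [0.5272, -0.0772, 0.2005]
ee_rot: [-0.043, 0.998, -0.001, -0.043]
contact_force: [0.2, -2.4, -3.3]
opening: 0.138
```

Call:
carry_out(
  increments=[
    [0,0,12,0],
    [0,0,15,0],
    [0,0,15,0],
    [0,0,12,0],
    [0,0,7,0],
  ],
)

```text
clock: 62.95
ee_pos: [0.527, -0.0772, 0.2611]
ee_rot: [-0.043, 0.998, -0.001, -0.044]
contact_force: [10.7, -0.6, -39.8]
opening: 0.138
```

Call:
carry_out(
  increments=[
    [0,0,0,0],
    [0,0,0,0],
    [0,0,1,0],
    [0,0,1,0],
    [0,0,1,0],
    [0,0,1,0],
    [0,0,1,0],
    [0,0,1,0],
  ],
)

```text
clock: 63.75
ee_pos: [0.5271, -0.0772, 0.2607]
ee_rot: [-0.044, 0.998, -0.001, -0.045]
contact_force: [5.1, 0.4, -12.8]
opening: 0.139
```

Call:
carry_out(
  increments=[
    [0,0,1,0],
    [0,0,1,0],
    [0,0,1,0],
    [0,0,1,0],
    [0,0,1,0],
    [0,0,1,0],
    [0,0,1,0],
    [0,0,1,0],
  ],
)

```text
clock: 64.55
ee_pos: [0.5271, -0.0772, 0.2607]
ee_rot: [-0.045, 0.998, -0.001, -0.047]
contact_force: [5.2, -1.2, -13.7]
opening: 0.139
```

Call:
carry_out(
  increments=[
    [0,0,1,0],
    [0,0,1,0],
    [0,0,1,0],
    [0,0,1,0],
    [0,0,1,0],
    [0,0,1,0],
    [0,0,1,0],
    [0,0,1,0],
  ],
)

```text
clock: 65.35
ee_pos: [0.527, -0.0772, 0.2607]
ee_rot: [-0.046, 0.998, -0.002, -0.049]
contact_force: [5.3, -0.6, -13.3]
opening: 0.136
```

Run:
```python
from h import *
p,d,m=grab('top','t14'); w=pts(d,m)
blob(p,d,m,225,400,155,270,'hen',0,.12,20)
cv2.imwrite('pics/t14c.png',cv2.resize(cv2.cvtColor(p[130:280,130:450],cv2.COLOR_RGB2BGR),None,fx=2.5,fy=2.5))
```

```text
hen [376. 214.] 183 [ 525. -177.] [35. 58.] 69 ztop 0.048
```

View pics/t14c.png

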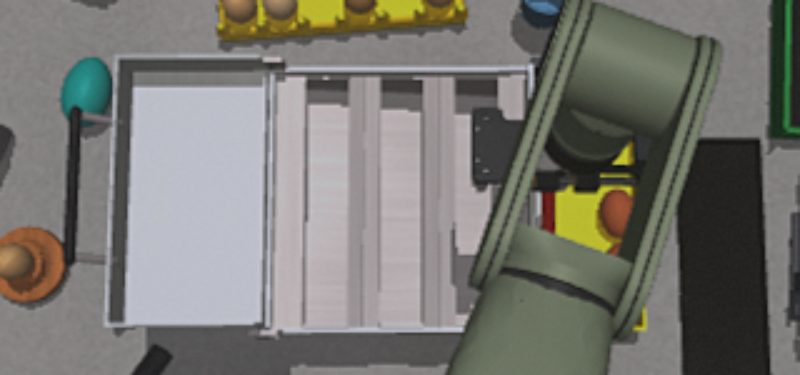

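Run:
```python
from h import *
p,d,m=grab('wrist','w15'); blob(p,d,m,0,640,0,400,'hen',0.0,.12,60)
p,d,m=grab('side','s15'); blob(p,d,m,250,420,200,330,'hen',0.0,.12,15)
```

```text
hen [400.  55.] 2023 [ 634. -135.] [59. 41.] 7 ztop 0.048
hen [435. 163.] 1660 [ 521. -181.] [58. 44.] 0 ztop 0.047
hen [430. 216.] 1518 [ 456. -181.] [45. 61.] 89 ztop 0.047
hen [368. 240.] 166 [ 644. -131.] [88. 40.] 30 ztop 0.049
hen [350. 271.] 260 [ 484. -172.] [ 51. 111.] 90 ztop 0.049
```

View pics/w15.png

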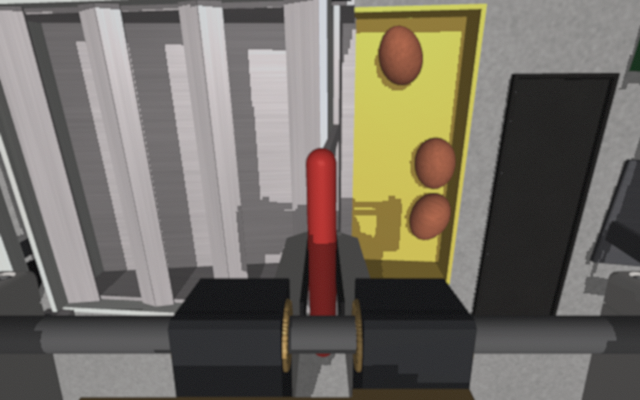

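All three hen eggs are in the yellow tray, at (400,55), (435,163) and (430,216), and the pan looks clear. I lower the gate and let go.

Call:
carry_out(
  increments=[
    [0,0,-12,0],
    [0,0,-15,0],
    [0,0,-15,0],
    [0,0,-10,0],
    [0,0,-5,0],
  ],
)

```text
clock: 66.0
ee_pos: [0.5271, -0.0772, 0.2023]
ee_rot: [-0.045, 0.998, -0.002, -0.048]
contact_force: [1.7, 0.0, -4.9]
opening: 0.14
```

Call:
carry_out(
  increments=[
    [0,0,-2,0],
  ],
)

```text
clock: 66.1
ee_pos: [0.5271, -0.0772, 0.2003]
ee_rot: [-0.045, 0.998, -0.002, -0.048]
contact_force: [-0.6, 0.7, 5.8]
opening: 0.132
```

Call:
carry_out(
  increments=[
    [0,0,0,0],
    [0,0,0,0],
    [0,0,0,0],
    [0,0,10,0],
    [0,0,30,0],
    [0,0,50,0],
    [0,0,50,0],
    [0,0,0,0],
  ],
  claw=50,
)

```text
clock: 66.9
ee_pos: [0.5249, -0.0774, 0.352]
ee_rot: [-0.044, 0.998, -0.002, -0.048]
contact_force: [-0.1, 0.4, 0.2]
opening: 0.532
```

Call:
carry_out(
  increments=[
    [-10,-40,5,0],
    [-10,-40,5,0],
    [-10,-40,5,0],
    [-10,-40,5,0],
    [-10,-40,5,0],
    [-10,-40,5,0],
    [0,0,0,0],
  ],
)

```text
clock: 67.6
ee_pos: [0.4619, -0.3241, 0.3909]
ee_rot: [-0.041, 0.998, 0.001, -0.044]
contact_force: [0.6, -0.4, 0.0]
opening: 0.529
```

```bash
python3 chk.py
python3 - <<'E'
from h import *
p,d,m=grab('top','t16'); w=pts(d,m)
blob(p,d,m,225,400,155,275,'hen',0,.12,20)
H=hsv(p).astype(int);V,U=np.mgrid[:400,:640]
k=(U>338)&(U<360)&(V>170)&(V<240)&(H[...,1]>150)&((H[...,0]<8)|(H[...,0]>172)); print('gate handle',np.nanmedian(w[k],0))
k=(U>150)&(U<175)&(V>150)&(V<240)&(H[...,2]<70)&(w[...,2]>.2); print('bin handle',np.nanmedian(w[k],0))
cv2.imwrite('pics/t16c.png',cv2.cvtColor(p,cv2.COLOR_RGB2BGR)); print(bot.state()['clock'],bot.state()['contact_force'])
E
```

```text
[ 0.4619 -0.3241  0.3909] [-0.041  0.998  0.001 -0.044]
goose [ 52. 110.] 17984 [515.  59.] [277. 270.] 90 ztop 0.131
goose [478.  91.] 16407 [ 540. -479.] [156. 199.] 76 ztop 0.144
goose [106.  98.] 898 [519. -18.] [110. 107.] 90 ztop 0.165
goose [485. 271.] 700 [ 259. -548.] [ 32. 104.] 3 ztop 0.035
top crate:
goose [467. 108.] 329 [ 846. -465.] [49. 81.] 5 ztop 0.066
goose [470. 126.] 331 [ 789. -467.] [50. 75.] 1 ztop 0.066
goose [479. 143.] 334 [ 735. -492.] [51. 76.] 14 ztop 0.065
goose [483. 163.] 336 [ 675. -501.] [50. 79.] 13 ztop 0.066
bed z [ 0.489 -0.269  0.67 ]
grate:
hen [361. 178.] 213 [ 636. -137.] [43. 62.] 89 ztop 0.048
hen [377. 215.] 229 [ 523. -181.] [46. 57.] 89 ztop 0.048
hen [378. 236.] 233 [ 458. -181.] [58. 45.] 3 ztop 0.046
gate handle [ 0.52517204 -0.07774825  0.20928676]
bin handle [0.52897787 0.39546415 0.24055046]
67.75 [0.19790108 0.21185975 0.6017846 ]
```

View pics/t16c.png

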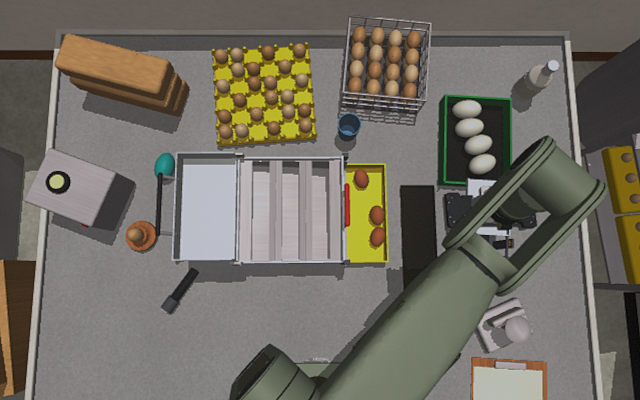

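```bash
python3 -c "
from workcell import bot
print(bot.finish_job())"
```

```text
the job is handed in; nothing more can be done
None
```

The job is done and handed in at about 68 s of the 210 s; the hand-in gave no verdict.

**What I did:**
- I moved two goose eggs and one hen egg from the mat into the level bin, tipped it past 1.15 rad until it was empty, and let it down level.
- I set all four goose eggs on the rocker one at a time, and each tipped into the green crate by itself.
- The hen egg that hung on the grate dropped through without help.
- I held the gate at its stop for about 2.5 s, until all three hen eggs were in the yellow tray, and then let it shut.

**Last checks:**
- **Eggs:** four goose eggs lie in the crate and three hen eggs in the tray; bin, grate and mat are empty.
- **Gate and bin:** the gate handle measured z = 0.209 m and the bin handle 0.241 m, the same as at the start.
- **Bystanders:** the stand, torch, pot and turquoise egg look unmoved in the last picture, and the gripper is clear of everything.
- **Rocker:** the arm hid it in the last picture. It was back at rest (bed z = 0.133 m) just after the last egg left it.

**What went wrong on the way:**
- One goose egg slipped once and one hen grasp closed too late; I picked both up again.
- A fingertip pressed the mat briefly with 113 N, close to the 120 N limit.
- The last goose egg was first lowered too far onto the rocker, then raised and set again.
- The tool leaned by up to about 8 degrees during the run.

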